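# Lock the TV pedestal's deep cam nut

### The job

Take the nut driver (square handle, square socket) from the tool rack, put it fully down the leaning bore of the television pedestal foot onto the square nut at the bottom, and turn the nut clockwise until it comes up against its stop. Then draw the driver out and hang it back upright in the free hole of the rack, its guard resting on the plate, and leave everything else where it stands.

Things in the scene. Friction and masses are not known exactly. Their poses are not given: they have to be found in the camera images.
- driver_grip (a point): Nut driver (hangs upright in one of the rack's holes at the start, about 0.2 kg): centre of its square black handle, 26 x 26 mm flats square to x and y, 59 mm long. z runs along it from socket to handle. Along z from here: handle end +30 mm; 46 mm round guard -35 to -29; 31 mm round guide sleeve -75 to -36; 14 mm shaft; 31 mm wide socket, last 29 mm, its mouth at -135.
- driver: The same nut driver; origin at the centre of its open socket mouth, 135 mm from the grip centre, axes as driver_grip. Socket cavity square, 19 mm across flats, 24 mm deep, flats parallel to the handle's flats.
- rack: Fixed grey steel rack: plate 75 (x) x 215 (y) x 12 mm, its top 112 mm up, on end plates at y = +-103 mm. Origin under its centre on the work surface, z up. Three 36 mm round holes at x = 0, y = -65, 0, +65 mm; nut driver and two screwdrivers hang in them by their guards, which in which varies. Hanging, the nut driver's socket mouth is 12 mm above the work surface.
- bore_mouth (a point): Centre of the open upper end of the bore in the fixed cast aluminium pedestal foot (base 160 x 130 mm, leaning round boss 48 mm diameter). Bore 36 mm diameter, 75 mm deep, leaning 30 degrees from vertical roughly towards the robot. Axes are the foot's: z up; the bore's outward axis is (-0.5, 0, 0.866) in them.
- cam_seat (a point): Centre of the bore's floor; the frame turns with the nut. z points out along the bore; x, y are normal to the flats of the square steel nut: 16 mm, 12 mm tall, with a 17 mm round pilot and cone on top (to 22 mm). A fully seated socket's mouth is here, axis along z, flats parallel (any of four ways; enters within 10 degrees, 12 degrees of play either way). A dark bar on the nut, along x, shows below the boss on its far side.
- cam (a joint): Turn of the nut, rad: 0 to 1.6, growing clockwise as seen looking into the bore; starts at 0 to 0.4, hard stop (locked) at 1.6. Stiff to turn (about 0.1 N m), stays where it is left.
- flat_driver_grip (a point): Flat screwdriver with round handle of up to 29 mm diameter, hanging in the rack; point at its handle's centre, 135 mm above the tip end, handle end 30 mm higher, 46 mm round guard like the nut driver's. Leave alone.
- cross_driver_grip (a point): Cross-point screwdriver with round handle of up to 29 mm diameter, hanging in the rack; point at its handle's centre, 135 mm above the tip end, handle end 30 mm higher, 46 mm round guard like the nut driver's. Leave alone.
- heat_sink: Loose bronze finned heat sink, 70 x 45 x 36 mm tall, origin under its centre. Leave alone.
- capacitor: Loose blue ceramic capacitor, 30 mm diameter, 22 mm tall, origin under its centre. Leave alone.
- can: Tall loose grey spray can, 52 mm diameter, 188 mm tall, origin under its centre. Stands between rack and foot or beyond. Leave alone.
- grille: Loose cream speaker grille, 75 x 115 x 6 mm, lying flat, origin under its centre. Leave alone.
- transformer: Loose small transformer, 50 x 58 x 42 mm tall, origin under its centre. Leave alone.
- spool: Loose solder spool standing on its flange, 60 mm diameter, 48 mm tall, origin under its centre. Leave alone.
- jar: Loose glass jar with a grey cap, 60 mm diameter, 75 mm tall, origin under its centre. Leave alone.

How it is judged:
By the outcome, as a careful person would: the job done as asked, in the order asked, and still so for the second after the job is handed in, with the robot touching nothing.
It also fails if it takes over 62 s, if anything falls off the work surface, if the arm or the gripper's body presses on something with over 40 N, if the wrist force passes 120 N, or if a joint passes its speed limit or range.

### The arm

A 6-joint arm with a two-finger parallel gripper is mounted at the origin on the work surface. World frame = base frame: x ahead of the robot, y to its left, z up, the work surface at z = 0. Lengths are in m, angles in rad, forces in N, time in s.
With the tool pointing down it reaches from about 0.25 to 0.8 m from the base axis. Payload 3.9 kg.
Tool frame: the origin (TCP) lies on the centre line of the jaws, within the pads' length; the fingertips stand 17 mm ahead of it and the grasp point (between the pads) lies 2 mm behind it; z points along the fingers, y is the line along which they close (so a half turn about z gives the same grasp; the last joint's range is limited). The gripper opens to 85 mm and grips with 20 to 120 N. Pads are 22 mm wide; open, the fingers measure 114 mm over their backs; the gripper's body (76 mm by 85 mm) begins 54 mm behind the grasp point. The pads swing forward as they close: fully open they stand 13 mm farther back than shut.
Start: joints at [-1.298, 0.26, -0.138, 1.173, 0, 1.571], TCP at [0.141, -0.506, 0.248] pointing down, gripper open.
Joint ranges: [-2.78, 2.78], [-0.83, 1.72], [-1.28, 1.37], [-1.9, 2.12], [-1.57, 1.48], [-3.14, 3.14]. Speed limits (rad/s): [2.57, 2.57, 3.14, 3.14, 3.14, 3.14].

### API

Orientations are given as a unit quaternion [w, x, y, z].
In Python, from rig import readout, viewer, job gives the robot as it stands.
- The arm moves only by the tool drive_tool, never from a script. Its argument "motion" is a list of rows, each a list of 3 entries, a list of its own where there are three numbers: the shift along the world's x, y, z in m, then the turn, a rotation vector about the world's x, y, z in degrees, then the opening, from 0 (shut) to 1 (fully open). A call has 1 to 10 rows; each row is the pose to reach, as a shift and turn from the pose commanded when the call began; what a row does not reach only later rows make up. A row lasts 1/8 s, in which the tool goes at most 62.5 mm and 10.7 degrees, less where a joint would pass 70% of its speed; a pose out of reach is approached as far as the arm can. A call with a gripper value outside its range is refused whole. The fingers move at their own pace and stop on an object; "squeeze" is the grip in N (left out, the last holds). Time passes only in rows, so rows that repeat a pose let the fingers close. It gives the time, the measured TCP pose, the force, the opening and the grip force at its end, in the units of the state.
- readout.get_state(): the state, without advancing time (a new reading comes with each control period).
- viewer.grab_frame(name): name is "side" or "top" or "wrist"; returns a dict with "pixels" (480x640x3 uint8, red, green, blue), "mtx" (3x3 intrinsics, pixels), "D" ([k1, k2, p1, p2, k3] as OpenCV has them; the pictures are not rectified), "world_to_cam" (4x4, takes a point from world to camera coordinates). Camera axes: x right, y down, z forward; pixel columns grow to the right and rows downward; lengths in m; the calibration is good to about 2 mm. A picture is of the moment at which its call begins. There is no depth.
- job.finish_job(): hands the job in; it is judged then, once.
The state is a dict: "clock": time; "q": joint angles; "dq": joint speeds; "effort": joint torques, N m; "ee_pos": TCP position; "eef_rot": TCP orientation; "wrist_force": force on the tool from outside, world axes, zero at the start; "torque": the same for the moment, N m; "gripper_width": opening from 0.0 (shut) to 1.0 (fully open); "grasp_force": force on a finger pad.
Only numpy, scipy, OpenCV 4.12 (cv2) and the standard library are available. Lean on these libraries where they do the work, as an engineer would, in place of code of your own. Each camera call takes 0.05 s, during which the arm holds its last target. There are 200 camera calls.

## Working session

There is one attempt and no reset: what is moved stays moved. The work goes in short steps, Python scripts to look and compute and a tool call to move; the robot and the scene stay as the last step left them, time stands still between calls to the robot, and variables do not carry over. Pictures are saved under pics/ and viewed, at most 10 in all, crops included, and the job is handed in when it is done.

Besides the shell and the picture viewer there is one more tool, called after "Request:" by a JSON object that holds its "fn" and its "kwargs", one argument or row to a line. drive_tool: Moves the arm, as the interface text tells. Its arguments: {"type":"object","properties":{"motion":{"type":"array","items":{"type":"array"}},"squeeze":{"type":"number"}},"required":["motion"]}

```bash
mkdir -p pics
cat > h.py <<'E'
import numpy as np, cv2, json
from scipy.spatial.transform import Rotation as R
from rig import readout, viewer, job
def grab(name, save):
    f=viewer.grab_frame(name); cv2.imwrite(f'pics/{save}.png', f['pixels'][:,:,::-1])
    np.savez(f'pics/{save}.npz', **{k:np.array(v) for k,v in f.items()}); return f
def load(save): return dict(np.load(f'pics/{save}.npz'))
def ray(f,uv):
    n=cv2.undistortPoints(np.array([[uv]],float),f['mtx'],f['D'])[0,0]
    T=f['world_to_cam']; c=-T[:3,:3].T@T[:3,3]; return c, T[:3,:3].T@np.array([n[0],n[1],1])
def atz(f,uv,z):
    c,d=ray(f,uv); return c+d*(z-c[2])/d[2]
def proj(f,P):
    T=f['world_to_cam']; return cv2.projectPoints(np.atleast_2d(np.array(P,float)),cv2.Rodrigues(T[:3,:3])[0],T[:3,3],f['mtx'],f['D'])[0][:,0]
def tri(pairs):
    A=0;b=0
    for f,uv in pairs:
        c,d=ray(f,uv); d=d/np.linalg.norm(d); M=np.eye(3)-np.outer(d,d); A=A+M; b=b+M@c
    return np.linalg.solve(A,b)
E
python3 - <<'E'
from h import *
for n in ['side','top']:
    f=grab(n,n+'0'); T=f['world_to_cam']; print(n,-T[:3,:3].T@T[:3,3],T[2,:3],f['mtx'][0,0],f['D'])
s=readout.get_state(); print(s['ee_pos'],s['eef_rot'],s['gripper_width'],s['wrist_force'],s['clock'])
a=cv2.imread('pics/side0.png');b=cv2.imread('pics/top0.png')
E
```

```text
side [0.30688294 0.65974542 0.80701208] [ 0.27397213 -0.63840937 -0.71928628] 460.66816627151644 [-0.03384239  0.          0.          0.          0.        ]
top [0.47094281 0.03756457 1.02172439] [ 0.1268652  -0.01153982 -0.99185284] 461.59460541412994 [-0.00120906  0.          0.          0.          0.        ]
[ 0.14127401 -0.50501163  0.24755344] [-8.72447045e-04  9.90714386e-01  1.35956725e-01 -1.14348142e-04] 1.0014206791833586 [-0.19106744  0.89405591 -0.2397838 ] 0.1
```

View pics/side0.png

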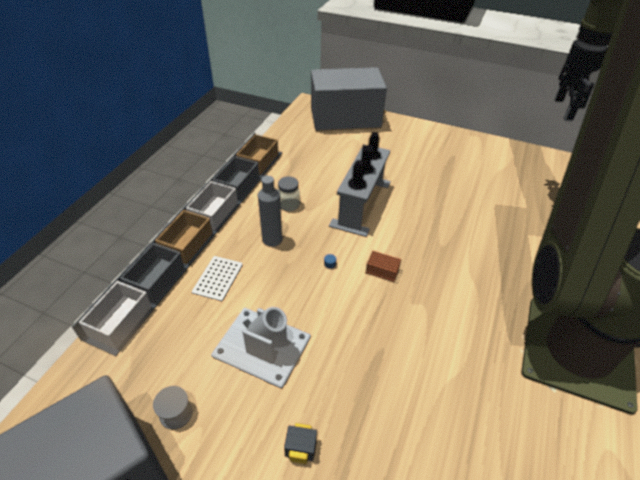

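View pics/top0.png

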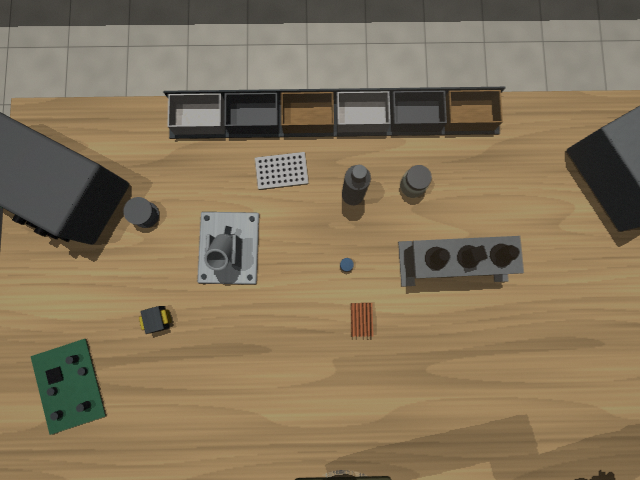

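Side and top views show the rack at top (460,258) and side (363,190), the foot at top (228,248) and side (265,335), the can at top (356,185) and the bore mouth at about top (217,260).

Run:
```python
import cv2,numpy as np
s=cv2.imread('pics/side0.png');t=cv2.imread('pics/top0.png')
def c(im,x,y,w,h,g=1.6):
    o=cv2.resize(im[y:y+h,x:x+w],(400,300),interpolation=cv2.INTER_CUBIC)
    return (255*(o/255.)**(1/g)).astype(np.uint8)
cv2.imwrite('pics/comp.png',np.vstack([np.hstack([c(t,395,215,133,100),c(s,315,125,133,100)]),np.hstack([c(t,165,200,133,100),c(s,200,290,133,100)])]))
```

```text
(no output)
```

View pics/comp.png

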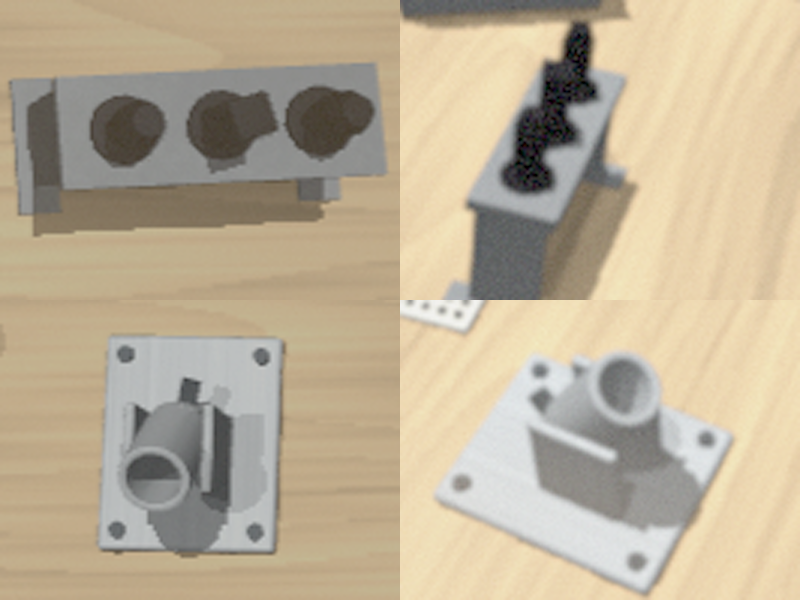

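```bash
cat > fit.py <<'E'
from h import *
from scipy.optimize import least_squares
t=load('top0');s=load('side0')
def P(x0,y0,X,Y): return [x0+(X+.5)/3.0075-.5, y0+(Y+.5)/3-.5]
TR=lambda X,Y:P(395,215,X,Y); SR=lambda X,Y:P(315,125,X-400,Y)
TF=lambda X,Y:P(165,200,X,Y-300); SF=lambda X,Y:P(200,290,X-400,Y-300)
# rack plate: order: (+x,+y),(+x,-y),(-x,-y),(-x,+y)
rt=[TR(57,77),TR(376,63),TR(387,176),TR(62,189)]
rs=[SR(470,206),SR(546,62),SR(626,77),SR(558,222)]
def corners(p,hx,hy,z):
    c,n=np.cos(p[2]),np.sin(p[2]); return np.array([[p[0]+c*a-n*b,p[1]+n*a+c*b,z] for a,b in [(hx,hy),(hx,-hy),(-hx,-hy),(-hx,hy)]])
for sel in ['t','s','ts']:
    def r(p):
        C=corners(p,.0375,.1075,.112); o=[]
        if 't' in sel:o+=[proj(t,C)-rt]
        if 's' in sel:o+=[proj(s,C)-rs]
        return np.concatenate(o).ravel()
    q=least_squares(r,[.5,-.25,0]); print('rack',sel,q.x,np.rad2deg(q.x[2]),np.abs(q.fun).max())
ft=[TF(109,337),TF(284,339),TF(272,553),TF(98,550)]
fs=[SF(733,437),SF(529,356),SF(437,497),SF(645,595)]
for i in range(4): print('foot corner tri top z=.01',atz(t,ft[i],.01))
bm=tri([(t,TF(157,478)),(s,SF(625,388))]); print('bore',bm,proj(t,bm)-TF(157,478))
def r(p):
    return (proj(t,corners(p,.08,.065,p[3]))-ft).ravel()
q=least_squares(r,[.5,.25,0,.01]); print('foot',q.x,np.rad2deg(q.x[2]),np.abs(q.fun).max())
for z in (0,.188): print('can',atz(t,[359,172] if z else [353,192],z))
E
python3 fit.py
```

```text
rack t [ 0.55017169 -0.25381666  0.02371552] 1.3587993043069087 0.7606252612917501
rack s [ 0.54699489 -0.25057354  0.0456435 ] 2.61517965882862 1.3418413784195025
rack ts [ 0.54906909 -0.25329386  0.03225503] 1.848076957220244 1.9924364588028993
foot corner tri top z=.01 [0.66876814 0.30308494 0.01      ]
foot corner tri top z=.01 [0.66515485 0.17397721 0.01      ]
foot corner tri top z=.01 [0.50725199 0.18260395 0.01      ]
foot corner tri top z=.01 [0.51165112 0.30846588 0.01      ]
bore [0.55347947 0.24235824 0.11616391] [[0.03458445 0.10076327]]
foot [ 0.59014686  0.24543573 -0.03940256 -0.00677749] -2.2576003390173085 0.6195975447220121
can [ 0.71114597 -0.03688265  0.        ]
can [ 0.7047279  -0.03530145  0.188     ]
```

The middle tool has the square handle, so the rack's middle hole at about (0.549, -0.253) is the one. The bore mouth is at about (0.553, 0.242, 0.116). I'll move above the rack, turning the wrist on the way.

Request:
{"fn": "drive_tool", "kwargs": {
  "motion": [
    [[0.35,0.24,0.12],[0,0,100],1],
    [[0.35,0.24,0.12],[0,0,100],1],
    [[0.35,0.24,0.12],[0,0,100],1],
    [[0.35,0.24,0.12],[0,0,100],1],
    [[0.35,0.24,0.12],[0,0,100],1],
    [[0.35,0.24,0.12],[0,0,100],1],
    [[0.35,0.24,0.12],[0,0,100],1],
    [[0.35,0.24,0.12],[0,0,100],1],
    [[0.35,0.24,0.12],[0,0,100],1],
    [[0.35,0.24,0.12],[0,0,100],1]
  ]
}}

```text
clock: 1.35
ee_pos: [0.4916, -0.2651, 0.3676]
eef_rot: [-0.001, 0.531, 0.847, -0.0]
wrist_force: [0.4, 0.5, -0.6]
gripper_width: 1.001
grasp_force: 0.0
```

Run:
```python
from h import *
s=readout.get_state(); print(s['q'],s['ee_pos'],R.from_quat(np.roll(s['eef_rot'],-1)).as_matrix().round(3),s['clock'])
f=grab('wrist','w1'); T=f['world_to_cam']; print(-T[:3,:3].T@T[:3,3],T[2,:3])
```

```text
[-4.94528436e-01  3.04107410e-01  2.31813861e-01  1.49991749e+00
 -4.37915881e-05  6.25410064e-01] [ 0.49158568 -0.26508747  0.36764242] [[-0.436  0.9   -0.001]
 [ 0.9    0.436  0.001]
 [ 0.001 -0.001 -1.   ]] 1.35
[ 0.45441384 -0.19065703  0.4933421 ] [ 0.14030033 -0.29094214 -0.94639764]
```

View pics/w1.png

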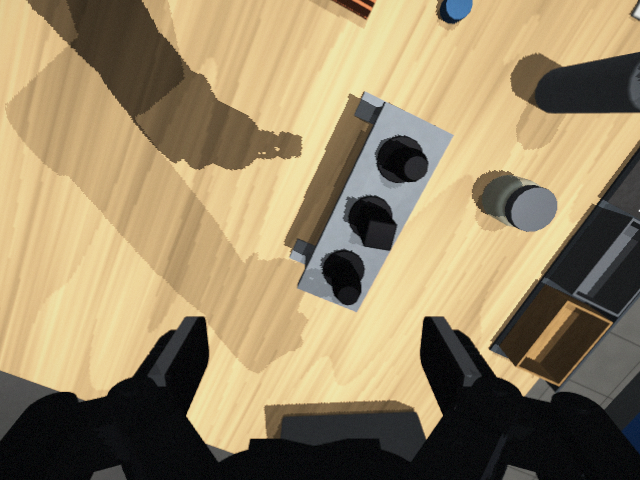

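The wrist view shows the rack with plate corners (364,92), (453,135), (357,311), (297,287). The square handle's end is at about (380,235). I'll enlarge it for the corners.

Run:
```python
import cv2,numpy as np
w=cv2.imread('pics/w1.png')
def c(x,y,w_,h,W,H,g): 
    o=cv2.resize(w[y:y+h,x:x+w_],(W,H),interpolation=cv2.INTER_CUBIC); return (255*(o/255.)**(1/g)).astype(np.uint8)
cv2.imwrite('pics/c2.png',np.hstack([c(340,185,75,112,400,597,3),c(290,85,167,249,400,597,1.5)]))
```

```text
(no output)
```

View pics/c2.png

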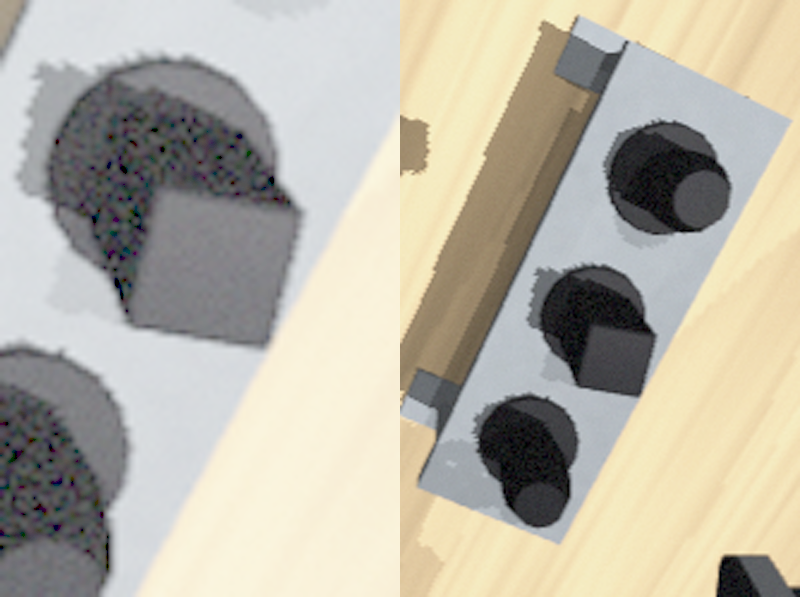

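```bash
cat > f2.py <<'E'
from h import *
from scipy.optimize import least_squares
f=load('w1')
A=[[340+(x+.5)/5.333-.5,185+(y+.5)/5.333-.5] for x,y in [(157,183),(300,210),(268,348),(131,324)]]
H=np.array([atz(f,a,.177) for a in A]); print(H.round(4),'centre',H.mean(0))
for i in range(4):
    d=H[(i+1)%4]-H[i]; print(np.linalg.norm(d[:2]),np.rad2deg(np.arctan2(d[1],d[0])))
B=[[290+(x-400+.5)/2.395-.5,85+(y+.5)/2.395-.5] for x,y in [(628,42),(791,121),(560,543),(418,487)]]
K=np.array([atz(f,b,.112) for b in B]); print(K.round(4),'rack',K.mean(0))
d=K[0]+K[1]-K[2]-K[3]; print(np.rad2deg(np.arctan2(d[1],d[0]))-90, np.linalg.norm(d)/2)
E
python3 f2.py
```

```text
[[ 0.535  -0.2472  0.177 ]
 [ 0.5584 -0.241   0.177 ]
 [ 0.5656 -0.2644  0.177 ]
 [ 0.5428 -0.2707  0.177 ]] centre [ 0.55048824 -0.25584077  0.177     ]
0.024200795407915213 14.852419173515765
0.024453015056571374 -72.85695263200553
0.02366764933990535 -164.6168907520922
0.024698982653820038 108.360951555491
[[ 0.5102 -0.1511  0.112 ]
 [ 0.585  -0.1485  0.112 ]
 [ 0.5912 -0.3618  0.112 ]
 [ 0.5174 -0.3647  0.112 ]] rack [ 0.55096373 -0.25653278  0.112     ]
1.7966319522639083 0.21355308669383963
```

Handle yaw is about 16.4°, centred at (0.5505, -0.256). Now I'll descend and grip.

Request:
{"fn": "drive_tool", "kwargs": {
  "motion": [
    [[0.059,0.009,-0.05],[0,0,-9.4],1],
    [[0.059,0.009,-0.11],[0,0,-9.4],1],
    [[0.059,0.009,-0.15],[0,0,-9.4],1],
    [[0.059,0.009,-0.19],[0,0,-9.4],1],
    [[0.059,0.009,-0.215],[0,0,-9.4],1],
    [[0.059,0.009,-0.222],[0,0,-9.4],1],
    [[0.059,0.009,-0.222],[0,0,-9.4],0],
    [[0.059,0.009,-0.222],[0,0,-9.4],0],
    [[0.059,0.009,-0.222],[0,0,-9.4],0],
    [[0.059,0.009,-0.222],[0,0,-9.4],0]
  ],
  "squeeze": 60
}}

```text
clock: 2.65
ee_pos: [0.5512, -0.2569, 0.1476]
eef_rot: [0.001, 0.6, 0.8, 0.0]
wrist_force: [0.9, 0.3, 3.9]
gripper_width: 0.298
grasp_force: 59.5
```

Gripped (opening about 25 mm, 60 N). Now I'll compute the pre-insertion pose.

```bash
cat >> h.py <<'E'
def Rm(s): return R.from_quat(np.roll(s['eef_rot'],-1))
D=R.from_matrix(np.diag([1.,-1,-1]))
def seat(psi,fy=-2.2): # tool rotation along bore, psi deg about bore axis
    return R.from_euler('z',fy,degrees=True)*R.from_euler('y',-30,degrees=True)*R.from_euler('z',psi,degrees=True)*D
def axis(fy=-2.2): return R.from_euler('z',fy,degrees=True).apply([-.5,0,.8660254])
def turn(Rt,R0): return (Rt*R0.inv()).as_rotvec(degrees=True).round(2)
E
python3 - <<'E'
from h import *
s=readout.get_state(); R0=Rm(s)
B=np.array([.5535,.2424,.1162])
T=B+axis()*(.1356+.09)
print(R0.as_matrix().round(3),'shift',(T-s['ee_pos']).round(4),'turn',turn(seat(168.5),R0))
E
```

```text
[[-0.28   0.96   0.002]
 [ 0.96   0.28  -0.001]
 [-0.002  0.002 -1.   ]] shift [-0.1104  0.5036  0.164 ] turn [-16.76 -26.41  58.63]
```

Request:
{"fn": "drive_tool", "kwargs": {
  "motion": [
    [[0,0,0.03],[0,0,0],0],
    [[0,0,0.085],[0,0,0],0],
    [[0,0,0.145],[0,0,0],0],
    [[0,0,0.2],[0,0,0],0],
    [[-0.02,0.05,0.23],[-2,-3.5,7.8],0],
    [[-0.04,0.11,0.23],[-4.2,-6.6,14.6],0],
    [[-0.06,0.17,0.23],[-6.3,-9.9,22],0],
    [[-0.08,0.23,0.23],[-8.4,-13.2,29.3],0],
    [[-0.1,0.29,0.23],[-10.5,-16.5,36.6],0],
    [[-0.11,0.35,0.23],[-12.6,-19.8,44],0]
  ]
}}

```text
clock: 3.9
ee_pos: [0.4386, 0.0933, 0.3762]
eef_rot: [0.199, 0.245, 0.949, 0.016]
wrist_force: [2.0, 1.3, -2.8]
gripper_width: 0.296
grasp_force: 80.6
```

Run:
```python
from h import *
s=readout.get_state(); R0=Rm(s)
B=np.array([.5535,.2424,.1162])
T=B+axis()*(.1356+.09)
print(s['q'],s['wrist_force'],s['grasp_force'],'shift',(T-s['ee_pos']).round(4),'turn',turn(seat(168.5),R0))
```

```text
[ 0.34002953 -0.16095903 -0.34020494  1.03784016 -0.19346921  0.81089622] [ 1.96802294  1.31462424 -2.81781625] 80.59793472290039 shift [ 0.0022  0.1534 -0.0646] turn [-4.06 -6.62 14.48]
```

Request:
{"fn": "drive_tool", "kwargs": {
  "motion": [
    [[0.001,0.05,0],[-2,-3.3,7.2],0],
    [[0.002,0.1,-0.03],[-4.06,-6.62,14.48],0],
    [[0.002,0.153,-0.06],[-4.06,-6.62,14.48],0],
    [[0.002,0.153,-0.065],[-4.06,-6.62,14.48],0],
    [[0.002,0.153,-0.065],[-4.06,-6.62,14.48],0],
    [[0.002,0.153,-0.065],[-4.06,-6.62,14.48],0]
  ]
}}

```text
clock: 4.65
ee_pos: [0.4431, 0.2442, 0.3123]
eef_rot: [0.258, 0.118, 0.959, 0.021]
wrist_force: [0.7, -0.8, -2.5]
gripper_width: 0.298
grasp_force: 80.6
```

Run:
```python
from h import *
s=readout.get_state(); print(s['q'],s['ee_pos'],s['wrist_force'])
w=grab('wrist','w2'); t=grab('top','t2'); sd=grab('side','s2')
n=-Rm(s).as_matrix()[:,2]; print('n',n,axis())
M=s['ee_pos']-n*.1356; B=np.array([.5535,.2424,.1162])
for f in (t,sd,w): print('mouth',proj(f,M)[0],'bore',proj(f,B)[0])
def c(p,x,y,g=1.6):
    o=cv2.resize(cv2.imread(p)[y:y+100,x:x+133],(400,300),interpolation=cv2.INTER_CUBIC); return (255*(o/255.)**(1/g)).astype(np.uint8)
W=cv2.resize(cv2.imread('pics/w2.png'),(400,300),interpolation=cv2.INTER_AREA)
u,v=proj(w,B)[0].astype(int)
u=min(max(u-66,0),506);v=min(max(v-50,0),379); print(u,v)
cv2.imwrite('pics/c3.png',np.vstack([np.hstack([c('pics/t2.png',165,200),c('pics/s2.png',200,260)]),np.hstack([W,c('pics/w2.png',u,v)])]))
```

```text
[ 0.70947871 -0.0718496  -0.47966038  0.76417377 -0.3477602   0.883146  ] [0.44309746 0.24417256 0.31226137] [ 0.6707387  -0.7795212  -2.49017183]
n [-0.49899081  0.02073435  0.8663592 ] [-0.49963146  0.0191939   0.8660254 ]
mouth [207.22981045 279.14132657] bore [216.87831904 259.08910623]
mouth [295.34475353 299.70641332] bore [274.34361931 318.98196633]
mouth [315.27247655 235.54177511] bore [317.32427651 204.13488343]
251 154
```

View pics/c3.png

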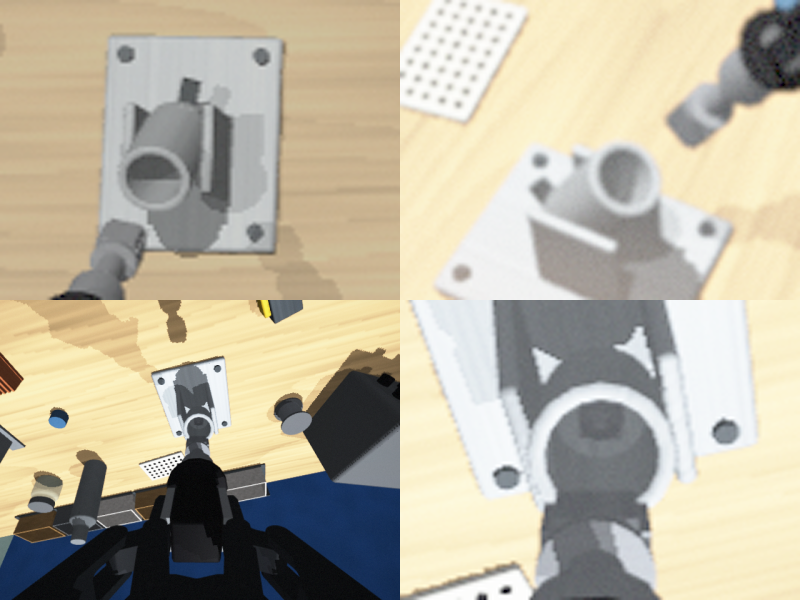

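Run:
```python
from h import *
t=load('t2');sd=load('s2');w=load('w2')
obs=[(t,[215.9,259.2]),(sd,[274.5,319.4]),(w,[318.3,206.6])]
B=tri(obs); print(B,[proj(f,B)[0]-u for f,u in obs])
s=readout.get_state(); R0=Rm(s)
T=B+axis()*(.1356+.02); print((T-s['ee_pos']).round(4),turn(seat(168.5),R0))
```

```text
[0.55291645 0.24365899 0.11903072] [array([0.00357561, 0.0715524 ]), array([-0.25721223, -0.68772001]), array([ 0.50151038, -1.19057812])]
[ 0.0319  0.0024 -0.0586] [-0.1  -0.01  0.31]
```

Request:
{"fn": "drive_tool", "kwargs": {
  "motion": [
    [[0.016,0.001,-0.03],[0,0,0],0],
    [[0.032,0.002,-0.059],[0,0,0],0],
    [[0.032,0.002,-0.059],[0,0,0],0],
    [[0.032,0.002,-0.059],[0,0,0],0]
  ]
}}

```text
clock: 5.3
ee_pos: [0.4751, 0.2469, 0.2534]
eef_rot: [0.258, 0.117, 0.959, 0.021]
wrist_force: [0.1, -0.2, -1.5]
gripper_width: 0.295
grasp_force: 80.4
```

Run:
```python
from h import *
s=readout.get_state(); print(s['q'],s['ee_pos'],s['wrist_force'])
n=-Rm(s).as_matrix()[:,2]; B=np.array([.5529,.2437,.1190]); a=axis()
M=s['ee_pos']-n*.1356; d=M-B; print('n',n,'along',d@a,'lat',d-a*(d@a))
x=np.cross([0,1,0],a);x/=np.linalg.norm(x);y=np.cross(a,x)
th=np.linspace(0,2*np.pi,40)
circ=lambda C,r:np.array([C+r*(np.cos(k)*x+np.sin(k)*y) for k in th])
tiles=[]
for nm in ('top','side','wrist'):
    f=grab(nm,nm+'3'); u=proj(f,B)[0]
    wd=66; hh=99 
    x0=int(u[0])-33;y0=int(u[1])-(60 if nm!='wrist' else 40)
    im=f['pixels'][y0:y0+hh,x0:x0+wd,::-1]; im=(255*(im/255.)**(1/1.5)).astype(np.uint8)
    im=cv2.resize(im,(266,399),interpolation=cv2.INTER_CUBIC); k=266/66
    im2=im.copy()
    for C,r,col in ((B,.024,(0,0,255)),(M,.0155,(0,200,0)),(M+n*.029,.0155,(200,200,0))):
        p=((proj(f,circ(C,r))-[x0,y0]+.5)*k).astype(np.int32); cv2.polylines(im2,[p],True,col,1)
    tiles.append(im2)
cv2.imwrite('pics/c4.png',np.hstack(tiles))
```

```text
[ 0.66361708  0.00923214 -0.56419777  0.5834551  -0.32926492  0.83764845] [0.47505366 0.24691911 0.2533938 ] [ 0.14831718 -0.20909833 -1.47569098]
n [-0.49898782  0.02029255  0.86637138] along 0.019744826874321067 lat [-3.18455561e-04  8.84557940e-05 -1.85685199e-04]
```

View pics/c4.png

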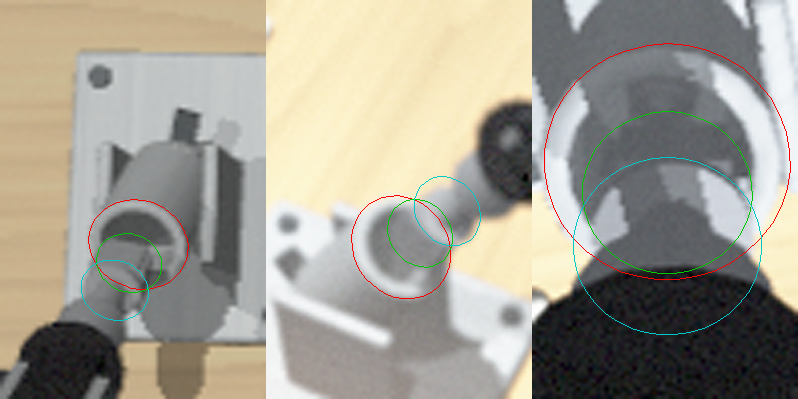

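The overlay agrees with the bore ring and the socket in the top and side views (left and middle panels), and is within about 1.5 mm in the wrist view (ring at about 660 against 668 predicted). I'll advance slowly and watch the force.

Request:
{"fn": "drive_tool", "kwargs": {
  "motion": [
    [[0.005,-0.0002,-0.0087],[0,0,0],0],
    [[0.01,-0.0004,-0.0173],[0,0,0],0],
    [[0.0125,-0.0005,-0.0217],[0,0,0],0],
    [[0.015,-0.0006,-0.026],[0,0,0],0],
    [[0.015,-0.0006,-0.026],[0,0,0],0]
  ]
}}

```text
clock: 6.08
ee_pos: [0.4899, 0.2462, 0.2259]
eef_rot: [0.257, 0.117, 0.959, 0.02]
wrist_force: [1.0, -0.6, -3.1]
gripper_width: 0.295
grasp_force: 80.5
```

Request:
{"fn": "drive_tool", "kwargs": {
  "motion": [
    [[0.005,-0.0002,-0.0087],[0,0,0],0],
    [[0.01,-0.0004,-0.0173],[0,0,0],0],
    [[0.015,-0.0006,-0.026],[0,0,0],0],
    [[0.018,-0.0007,-0.031],[0,0,0],0],
    [[0.018,-0.0007,-0.031],[0,0,0],0]
  ]
}}

```text
clock: 6.7
ee_pos: [0.5078, 0.2455, 0.1946]
eef_rot: [0.257, 0.117, 0.959, 0.02]
wrist_force: [1.8, -1.5, -2.0]
gripper_width: 0.296
grasp_force: 80.3
```

```bash
cat > st.py <<'E'
from h import *
s=readout.get_state()
n=-Rm(s).as_matrix()[:,2]; B=np.array([.5529,.2437,.1190]); a=axis()
M=s['ee_pos']-n*.1356; d=M-B; e1=seat(0).as_matrix()[:,0]; yb=np.cross(a,e1)
X=seat(0).inv()*Rm(s)
print('q',np.round(s['q'],3),'depth',(-d@a).round(4),'lat e1,y',(d@e1).round(4),(d@yb).round(4),'tilt',np.rad2deg(np.arccos(min(1,n@a))).round(2),'rel',(-X.as_rotvec(degrees=True)).round(1))
F=np.array(s['wrist_force']);T=np.array(s['torque']);print('F along a',(F@a).round(1),'e1',(F@e1).round(1),'y',(F@yb).round(1),'torque a',(T@a).round(3),T.round(2),'grip',s['grasp_force'],s['gripper_width'],s['clock'])
E
python3 st.py
python3 - <<'E'
from h import *
# bar prediction on first top/side images: angle of bar for a values
t=load('top0'); B=np.array([.5529,.2437,.1190]); S=B-axis()*.075; e=seat(0).as_matrix(); print('seat',S)
for an in (0,6,12,18,23):
    d=R.from_rotvec(-axis()*an,degrees=True).apply(e[:,0])
    for h in (0.004,): print(an,[((proj(t,S+axis()*h+d*r)[0]+.5-[165,200])*3+[0,300]).round(0) for r in (.024,.034,.044)])
E
```

```text
q [ 0.615  0.107 -0.63   0.407 -0.309  0.79 ] depth 0.0475 lat e1,y -0.0016 -0.0002 tilt 0.18 rel [ -0.2   0.2 168.3]
F along a -2.7 e1 0.6 y -1.4 torque a -0.002 [-0.35  0.24 -0.21] grip 80.34530639648438 0.29617928082202466 6.7
seat [0.59037236 0.24226046 0.0540481 ]
0 [array([175., 405.]), array([174., 391.]), array([173., 378.])]
6 [array([178., 405.]), array([179., 391.]), array([179., 378.])]
12 [array([182., 405.]), array([184., 392.]), array([186., 379.])]
18 [array([185., 406.]), array([189., 394.]), array([193., 381.])]
23 [array([188., 407.]), array([193., 395.]), array([198., 383.])]
```

The bar in the first top crop, running from (187,400) to (192,381), fits a nut angle of about 17°. I'll turn the socket 5° clockwise and advance.

Request:
{"fn": "drive_tool", "kwargs": {
  "motion": [
    [[0,0,0],[2.5,-0.1,-4.3],0],
    [[0.0035,-0.0002,-0.005],[2.5,-0.1,-4.3],0],
    [[0.0055,-0.0003,-0.0087],[2.5,-0.1,-4.3],0],
    [[0.008,-0.0004,-0.013],[2.5,-0.1,-4.3],0],
    [[0.0105,-0.0005,-0.0173],[2.5,-0.1,-4.3],0],
    [[0.0105,-0.0005,-0.0173],[2.5,-0.1,-4.3],0]
  ]
}}

```text
clock: 7.45
ee_pos: [0.5189, 0.2451, 0.1779]
eef_rot: [0.256, 0.159, 0.953, 0.032]
wrist_force: [4.1, -1.2, -3.2]
gripper_width: 0.292
grasp_force: 80.2
```

```bash
python3 st.py
```

```text
q [ 0.6    0.139 -0.645  0.355 -0.303  0.863] depth 0.0676 lat e1,y -0.0002 -0.0001 tilt 0.1 rel [-0.000e+00  1.000e-01  1.633e+02]
F along a -4.9 e1 2.0 y -1.1 torque a -0.034 [-0.49 -0.18 -0.32] grip 80.19896149635315 0.29241618717626744 7.45
```

Request:
{"fn": "drive_tool", "kwargs": {
  "motion": [
    [[0.001,0,-0.0017],[0,0,0],0],
    [[0.002,0,-0.0035],[0,0,0],0],
    [[0.003,-0.0001,-0.0052],[0,0,0],0],
    [[0.003,-0.0001,-0.0052],[0,0,0],0]
  ]
}}

```text
clock: 7.95
ee_pos: [0.5216, 0.2452, 0.173]
eef_rot: [0.256, 0.159, 0.953, 0.032]
wrist_force: [2.8, -3.0, -1.0]
gripper_width: 0.296
grasp_force: 80.9
```

```bash
python3 st.py
```

```text
q [ 0.596  0.148 -0.649  0.34  -0.301  0.859] depth 0.0732 lat e1,y -0.0002 0.0001 tilt 0.08 rel [-1.000e-01  1.000e-01  1.633e+02]
F along a -2.3 e1 2.0 y -2.9 torque a -0.04 [-0.8  -0.42 -0.5 ] grip 80.92150211334229 0.2961076905341858 7.95
```

Request:
{"fn": "drive_tool", "kwargs": {
  "motion": [
    [[0.001,0,-0.0017],[0,0,0],0],
    [[0.0015,0,-0.0026],[0,0,0],0],
    [[0.002,0,-0.0035],[0,0,0],0],
    [[0.002,0,-0.0035],[0,0,0],0]
  ]
}}

```text
clock: 8.45
ee_pos: [0.5224, 0.2453, 0.1729]
eef_rot: [0.257, 0.158, 0.953, 0.033]
wrist_force: [-21.0, -5.4, 32.4]
gripper_width: 0.295
grasp_force: 86.0
```

```bash
python3 st.py
```

```text
q [ 0.596  0.148 -0.65   0.336 -0.301  0.857] depth 0.0736 lat e1,y 0.0006 0.0004 tilt 0.06 rel [ 1.000e-01 -0.000e+00  1.634e+02]
F along a 38.5 e1 -1.8 y -6.2 torque a -0.01 [-1.91  1.4  -1.15] grip 86.03022694587708 0.2945822187005301 8.45
```

Seated: firm axial contact at a depth of about 74 mm. I'll ease off the push and turn clockwise.

Request:
{"fn": "drive_tool", "kwargs": {
  "motion": [
    [[-0.001,0,0.0017],[0,0,0],0],
    [[-0.001,0,0.0017],[3,-0.1,-5.2],0],
    [[-0.001,0,0.0017],[6,-0.2,-10.4],0],
    [[-0.001,0,0.0017],[9,-0.35,-15.6],0],
    [[-0.001,0,0.0017],[12,-0.46,-20.8],0],
    [[-0.001,0,0.0017],[15,-0.58,-26],0],
    [[-0.001,0,0.0017],[18,-0.7,-31.2],0],
    [[-0.001,0,0.0017],[21,-0.8,-36.4],0],
    [[-0.001,0,0.0017],[24,-0.92,-41.6],0],
    [[-0.001,0,0.0017],[24,-0.92,-41.6],0]
  ],
  "squeeze": 100
}}

```text
clock: 9.7
ee_pos: [0.5218, 0.2445, 0.1728]
eef_rot: [0.221, 0.533, 0.806, 0.134]
wrist_force: [-10.6, -5.6, 17.0]
gripper_width: 0.291
grasp_force: 100.2
```

```bash
python3 st.py
```

```text
q [ 0.595  0.147 -0.651  0.337 -0.301  1.696] depth 0.0734 lat e1,y -0.0 -0.0004 tilt 0.03 rel [  0.    0.  115.3]
F along a 19.9 e1 -0.5 y -6.1 torque a -0.026 [-1.7   0.44 -1.02] grip 100.17860054969788 0.29109512939315285 9.7
```

Request:
{"fn": "drive_tool", "kwargs": {
  "motion": [
    [[0,0,0],[3,-0.1,-5.2],0],
    [[0,0,0],[6,-0.2,-10.4],0],
    [[0,0,0],[9,-0.35,-15.6],0],
    [[0,0,0],[12,-0.46,-20.8],0]
  ]
}}

```text
clock: 10.2
ee_pos: [0.5216, 0.2447, 0.1727]
eef_rot: [0.188, 0.689, 0.677, 0.178]
wrist_force: [-10.4, -6.5, 17.4]
gripper_width: 0.289
grasp_force: 100.1
```

```bash
python3 st.py
```

```text
q [ 0.595  0.147 -0.652  0.336 -0.3    2.117] depth 0.0735 lat e1,y -0.0003 -0.0001 tilt 0.04 rel [-0.  -0.  91.1]
F along a 20.1 e1 -0.0 y -6.9 torque a 0.183 [-1.67  0.55 -0.76] grip 100.07392287254333 0.28909376626466415 10.2
```

Request:
{"fn": "drive_tool", "kwargs": {
  "motion": [
    [[0,0,0],[1.5,-0.06,-2.6],0],
    [[0,0,0],[3,-0.1,-5.2],0],
    [[0,0,0],[4.5,-0.17,-7.8],0],
    [[0,0,0],[6,-0.2,-10.4],0],
    [[0,0,0],[6,-0.2,-10.4],0]
  ]
}}

```text
clock: 10.82
ee_pos: [0.5216, 0.2448, 0.1726]
eef_rot: [0.168, 0.755, 0.602, 0.196]
wrist_force: [-10.4, -6.0, 17.1]
gripper_width: 0.289
grasp_force: 100.1
```

```bash
python3 st.py
```

```text
q [ 0.595  0.147 -0.652  0.336 -0.299  2.324] depth 0.0735 lat e1,y -0.0003 0.0 tilt 0.07 rel [-0.1 -0.  79.3]
F along a 19.9 e1 -0.2 y -6.4 torque a 0.094 [-1.55  0.61 -0.8 ] grip 100.055912733078 0.289120314073816 10.825
```

Request:
{"fn": "drive_tool", "kwargs": {
  "motion": [
    [[0,0,0],[1.5,-0.06,-2.6],0],
    [[0,0,0],[3,-0.1,-5.2],0],
    [[0,0,0],[3,-0.1,-5.2],0]
  ]
}}

```text
clock: 11.2
ee_pos: [0.5216, 0.2449, 0.1726]
eef_rot: [0.158, 0.786, 0.562, 0.205]
wrist_force: [-9.5, -5.6, 16.7]
gripper_width: 0.29
grasp_force: 100.1
```

```bash
python3 st.py
```

```text
q [ 0.595  0.147 -0.652  0.336 -0.299  2.428] depth 0.0735 lat e1,y -0.0004 0.0002 tilt 0.09 rel [-0.1 -0.  73.3]
F along a 19.1 e1 0.3 y -6.0 torque a 0.105 [-1.56  0.58 -0.79] grip 100.05196809768677 0.2897713837884357 11.2
```

Request:
{"fn": "drive_tool", "kwargs": {
  "motion": [
    [[0,0,0],[1.5,-0.06,-2.6],0],
    [[0,0,0],[3,-0.1,-5.2],0],
    [[0,0,0],[3,-0.1,-5.2],0]
  ]
}}

```text
clock: 11.58
ee_pos: [0.5216, 0.2449, 0.1727]
eef_rot: [0.147, 0.814, 0.52, 0.213]
wrist_force: [-10.4, -5.7, 17.6]
gripper_width: 0.293
grasp_force: 100.1
```

```bash
python3 st.py
```

```text
q [ 0.595  0.147 -0.652  0.336 -0.299  2.532] depth 0.0735 lat e1,y -0.0004 0.0003 tilt 0.1 rel [-0.1 -0.  67.4]
F along a 20.3 e1 0.0 y -6.1 torque a 0.497 [-1.68  0.55 -0.41] grip 100.09481191635132 0.2925009745262286 11.575
```

Request:
{"fn": "drive_tool", "kwargs": {
  "motion": [
    [[0,0,0],[1,-0.04,-1.7],0],
    [[0,0,0],[2,-0.08,-3.5],0],
    [[0,0,0],[2,-0.08,-3.5],0]
  ]
}}

```text
clock: 11.95
ee_pos: [0.5216, 0.245, 0.1727]
eef_rot: [0.139, 0.832, 0.491, 0.218]
wrist_force: [-9.7, -4.6, 16.8]
gripper_width: 0.294
grasp_force: 100.0
```

```bash
python3 st.py
python3 - <<'E'
from h import *
f=grab('top','t5'); g=grab('side','s5')
def c(im,x,y): 
    o=cv2.resize(im[y:y+75,x:x+100,::-1],(400,300),interpolation=cv2.INTER_CUBIC);return (255*(o/255.)**(1/1.6)).astype(np.uint8)
cv2.imwrite('pics/c5.png',np.hstack([c(f['pixels'],180,205),c(g['pixels'],225,295)]))
E
```

```text
q [ 0.595  0.147 -0.652  0.336 -0.299  2.603] depth 0.0735 lat e1,y -0.0003 0.0003 tilt 0.09 rel [-0.1 -0.  63.3]
F along a 19.4 e1 0.2 y -5.0 torque a 0.298 [-1.56  0.57 -0.57] grip 100.0423014163971 0.29410839429772556 11.95
```

View pics/c5.png

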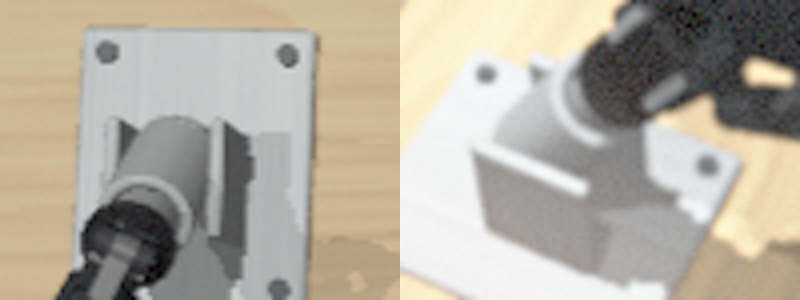

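The dark bar has swung out of its old place at left panel about (127,100), so the nut has turned. One firmer push will confirm the stop.

Request:
{"fn": "drive_tool", "kwargs": {
  "motion": [
    [[0,0,0],[1,-0.04,-1.7],0],
    [[0,0,0],[2,-0.08,-3.5],0],
    [[0,0,0],[3,-0.1,-5.2],0],
    [[0,0,0],[3,-0.1,-5.2],0]
  ],
  "squeeze": 120
}}

```text
clock: 12.55
ee_pos: [0.5216, 0.2452, 0.1727]
eef_rot: [0.128, 0.856, 0.447, 0.225]
wrist_force: [-10.2, -5.0, 16.3]
gripper_width: 0.291
grasp_force: 116.4
```

```bash
python3 st.py
```

```text
q [ 0.595  0.147 -0.652  0.336 -0.298  2.707] depth 0.0734 lat e1,y -0.0003 0.0006 tilt 0.12 rel [-0.1 -0.  57.3]
F along a 19.1 e1 -0.5 y -5.4 torque a 0.629 [-1.71  0.55 -0.27] grip 116.3894534111023 0.2908332205686948 12.55
```

Request:
{"fn": "drive_tool", "kwargs": {
  "motion": [
    [[0,0,0],[1,-0.04,-1.7],0],
    [[0,0,0],[2,-0.08,-3.5],0],
    [[0,0,0],[2,-0.08,-3.5],0]
  ]
}}

```text
clock: 12.92
ee_pos: [0.5215, 0.245, 0.1726]
eef_rot: [0.12, 0.871, 0.417, 0.229]
wrist_force: [-9.4, -5.8, 18.0]
gripper_width: 0.292
grasp_force: 116.6
```

```bash
python3 st.py
```

```text
q [ 0.595  0.147 -0.652  0.336 -0.299  2.778] depth 0.0734 lat e1,y -0.0005 0.0003 tilt 0.1 rel [-0.1 -0.  53.3]
F along a 20.2 e1 1.1 y -6.1 torque a 0.328 [-1.54  0.51 -0.52] grip 116.64029717445374 0.29183224385523 12.925
```

Run:
```python
from h import *
f=grab('wrist','w6')
a=load('w2')['pixels'];b=f['pixels']
def c(im,x,y,w,h,W,H,g=2.2): 
    o=cv2.resize(im[y:y+h,x:x+w,::-1],(W,H),interpolation=cv2.INTER_CUBIC);return (255*(o/255.)**(1/g)).astype(np.uint8)
cv2.imwrite('pics/c6.png',np.vstack([np.hstack([c(a,220,230,200,150,400,300,3),c(b,220,230,200,150,400,300,3)]),np.hstack([c(b,0,0,640,480,400,300,1.5),c(b,230,80,200,150,400,300)])]))
```

```text
(no output)
```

View pics/c6.png

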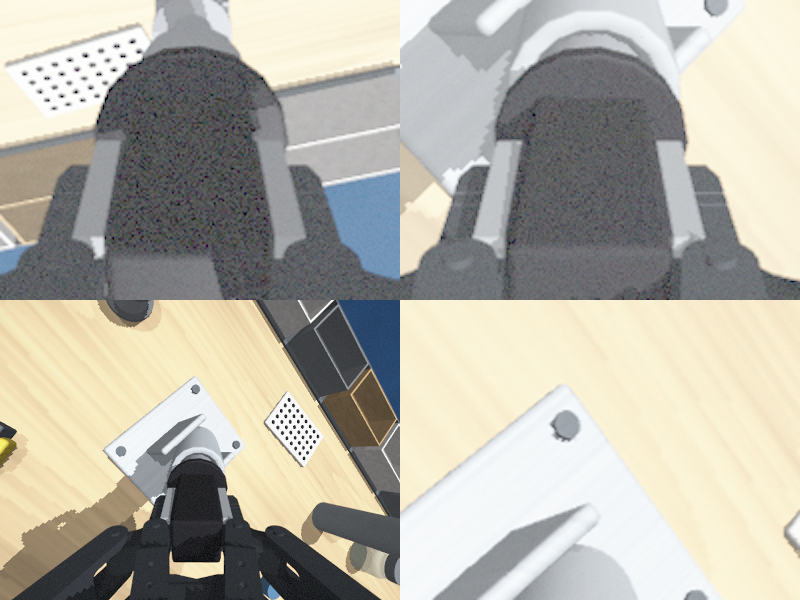

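Request:
{"fn": "drive_tool", "kwargs": {
  "motion": [
    [[0,0,0],[1,-0.04,-1.7],0],
    [[0,0,0],[2,-0.08,-3.5],0],
    [[0,0,0],[2,-0.08,-3.5],0],
    [[0,0,0],[2,-0.08,-3.5],0]
  ]
}}

```text
clock: 13.48
ee_pos: [0.5216, 0.2451, 0.1727]
eef_rot: [0.111, 0.886, 0.385, 0.234]
wrist_force: [-10.5, -5.9, 15.9]
gripper_width: 0.293
grasp_force: 116.6
```

```bash
python3 st.py
```

```text
q [ 0.595  0.147 -0.652  0.335 -0.299  2.849] depth 0.0735 lat e1,y -0.0003 0.0004 tilt 0.09 rel [-0.1 -0.  49.2]
F along a 18.9 e1 -1.0 y -6.3 torque a -0.024 [-1.37  0.7  -0.84] grip 116.55099391937256 0.2934962828528618 13.475
```

Run:
```python
from h import *
f=grab('wrist','w7'); t=grab('top','t7')
cl=cv2.createCLAHE(6,(2,2))
def c(im,x,y,w,h,W,H): 
    o=cv2.resize(im[y:y+h,x:x+w,::-1],(W,H),interpolation=cv2.INTER_CUBIC)
    o=cv2.GaussianBlur(o,(0,0),2); o=(255*(o/255.)**(1/2.5)).astype(np.uint8); return o
cv2.imwrite('pics/c7.png',np.vstack([np.hstack([c(load('w2')['pixels'],240,300,160,120,400,300),c(f['pixels'],240,300,160,120,400,300)]),np.hstack([c(load('top0')['pixels'],190,220,80,60,400,300),c(t['pixels'],190,220,80,60,400,300)])]))
```

```text
(no output)
```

View pics/c7.png

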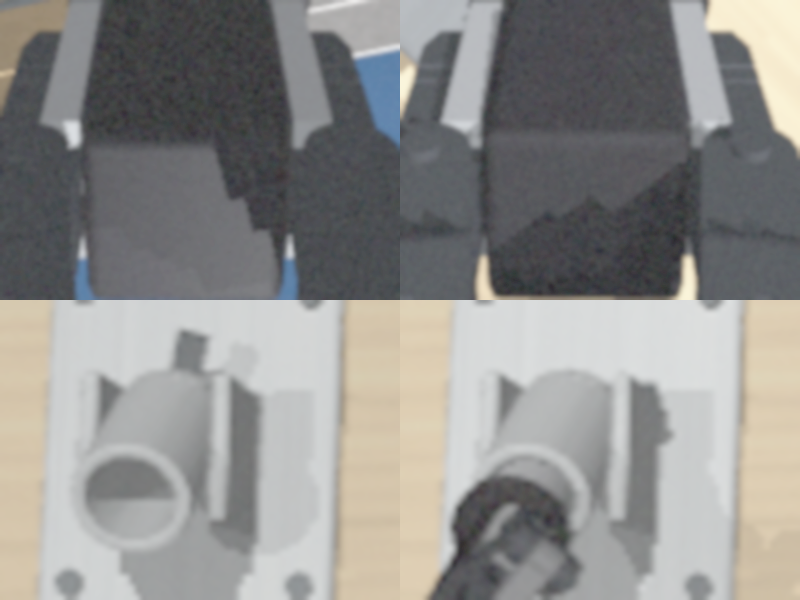

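Run:
```python
from h import *
t=load('t7'); t0=load('top0'); B=np.array([.5529,.2437,.1190]); S=B-axis()*.075; e=seat(0).as_matrix()
for h in (0.0,.008):
  for an in (17,60,75,90,105,120):
    d=R.from_rotvec(-axis()*an,degrees=True).apply(e[:,0])
    print(h,an,[((proj(t,S+axis()*h+d*r)[0]+.5-[190,220])*5+[0,300]).round(0) for r in (.034,.044,.05)])
# bar tip as seen initially: crop (190,333)
df=np.abs(t['pixels'].astype(int)-t0['pixels']).sum(2)
ys,xs=np.where(df[225:300,233:262]>60); print(sorted(zip(xs+233,ys+225))[:60])
```

```text
0.0 17 [array([191., 352.]), array([196., 331.]), array([200., 318.])]
0.0 60 [array([239., 388.]), array([260., 377.]), array([272., 371.])]
0.0 75 [array([248., 406.]), array([271., 401.]), array([285., 398.])]
0.0 90 [array([252., 425.]), array([276., 426.]), array([290., 426.])]
0.0 105 [array([251., 444.]), array([274., 450.]), array([288., 454.])]
0.0 120 [array([244., 462.]), array([265., 473.]), array([277., 480.])]
0.008 17 [array([187., 359.]), array([192., 338.]), array([196., 325.])]
0.008 60 [array([236., 395.]), array([256., 384.]), array([268., 378.])]
0.008 75 [array([245., 413.]), array([268., 408.]), array([282., 405.])]
0.008 90 [array([249., 433.]), array([273., 433.]), array([287., 434.])]
0.008 105 [array([247., 452.]), array([271., 458.]), array([285., 462.])]
0.008 120 [array([240., 470.]), array([261., 481.]), array([274., 488.])]
[(np.int64(233), np.int64(233)), (np.int64(233), np.int64(234)), (np.int64(233), np.int64(283)), (np.int64(233), np.int64(285)), (np.int64(233), np.int64(286)), (np.int64(233), np.int64(287)), (np.int64(233), np.int64(288)), (np.int
[... 988 characters left out ...]
.int64(235), np.int64(230)), (np.int64(235), np.int64(231)), (np.int64(235), np.int64(232)), (np.int64(235), np.int64(233)), (np.int64(235), np.int64(234)), (np.int64(235), np.int64(270)), (np.int64(235), np.int64(282)), (np.int64(235), np.int64(283)), (np.int64(235), np.int64(285)), (np.int64(235), np.int64(286)), (np.int64(235), np.int64(287)), (np.int64(235), np.int64(288)), (np.int64(235), np.int64(289)), (np.int64(235), np.int64(290)), (np.int64(235), np.int64(291)), (np.int64(235), np.int64(292)), (np.int64(235), np.int64(293)), (np.int64(235), np.int64(294)), (np.int64(235), np.int64(295)), (np.int64(235), np.int64(296)), (np.int64(235), np.int64(297)), (np.int64(235), np.int64(298))]
```

Run:
```python
from h import *
for n in ('t2','t5','t7'):
    p=load(n)['pixels'].mean(2).astype(int); print(n); print(p[234:256,238:250])
```

```text
t2
[[143 142 151 173 173 172 174 175 175 175 175 177]
 [142 150 173 173 174 172 173 175 174 177 175 175]
 [110 148 171 173 173 172 174 174 175 174 176 177]
 [ 61 118 168 172 171 172 172 172 174 174 175 175]
 [ 41  48  85 124 148 172 164 144 145 143 145 147]
 [ 41  37  39  59 106 140 143 143 144 144 144 146]
 [ 42  42  39  59 105 142 143 144 144 142 146 145]
 [ 42  42  41  49  92 142 144 144 143 143 146 145]
 [ 43  40  39  47  92 142 143 143 144 141 146 144]
 [ 42  42  41  59 107 143 144 144 144 142 146 144]
 [ 40  42  40  57 107 143 143 143 145 142 144 145]
 [ 40  40  41  60 106 142 143 144 144 141 144 145]
 [ 41  40  39  58 106 142 143 143 145 141 146 144]
 [ 41  40  41  58 107 142 144 144 143 140 143 143]
 [ 39  39  41  60 108 143 142 145 143 142 144 145]
 [ 41  40  40  70 124 143 145 144 142 140 145 143]
 [ 41  41  41  69 123 142 144 143 143 141 144 144]
 [ 44  40  39  69 124 143 144 142 142 142 144 143]
 [ 40  40  40  68 122 144 145 144 143 142 144 142]
 [ 41  43  39  69 123 143 144 145 143 142 144 143]
 [ 41  41  42  70 123 144 145 145 143 141 145 142]
 [ 40  41  40  71 125 144 
[... 1577 characters left out ...]
 41  42  89 144 147 146 144 147 146]
 [ 41  44  42  42  50  90 146 146 147 144 147 146]
 [ 42  42  42  43  51  89 145 145 147 143 147 147]
 [ 40  41  41  41  50  87 143 144 146 143 146 146]
 [ 42  41  44  42  50  55  90 147 146 144 146 145]
 [ 42  44  41  44  53  58  93 146 145 143 145 145]
 [ 42  42  40  44  56  93 145 146 145 143 144 144]
 [ 42  42  39  70 125 144 146 145 144 143 144 145]
 [ 42  39  40  71 124 143 147 146 145 143 144 146]
 [ 39  42  40  70 124 146 147 145 145 141 145 145]
 [ 42  43  42  70 123 144 147 145 144 144 146 143]
 [ 40  41  41  70 125 145 146 146 145 143 146 143]
 [ 41  41  40  72 126 145 147 145 144 143 146 143]
 [ 41  40  43  73 125 144 146 146 144 142 146 145]]
```

The bar's position in the top pictures (rows 244–250 at the earlier look, 242–248 now) shows that the nut reached its stop at about 92° and that I have been over-winding since. I'll turn back about 33° and bring the nut gently up to the stop again.

Request:
{"fn": "drive_tool", "kwargs": {
  "motion": [
    [[0,0,0],[-3,0.12,5.2],0],
    [[0,0,0],[-6,0.23,10.4],0],
    [[0,0,0],[-9,0.35,15.6],0],
    [[0,0,0],[-12,0.46,20.8],0],
    [[0,0,0],[-14,0.54,24.2],0],
    [[0,0,0],[-16,0.6,27.7],0],
    [[0,0,0],[-16,0.6,27.7],0]
  ]
}}

```text
clock: 14.45
ee_pos: [0.5217, 0.2448, 0.1727]
eef_rot: [0.172, 0.745, 0.614, 0.193]
wrist_force: [-9.5, -4.8, 16.3]
gripper_width: 0.284
grasp_force: 116.7
```

```bash
cat > bar.py <<'E'
from h import *
import sys
p=grab('top',sys.argv[1])['pixels'].mean(2).astype(int); print(p[234:256,240:246].tolist())
E
python3 st.py; python3 bar.py t8
```

```text
q [ 0.595  0.148 -0.651  0.337 -0.3    2.291] depth 0.0735 lat e1,y -0.0002 -0.0001 tilt 0.01 rel [-0.   0.  81.2]
F along a 18.8 e1 0.1 y -5.1 torque a -0.057 [-1.5   0.55 -0.94] grip 116.68701767921448 0.2841884174838688 14.45
[[143, 144, 144, 143, 144, 145], [144, 145, 146, 143, 144, 146], [143, 144, 144, 142, 143, 146], [141, 143, 144, 145, 144, 145], [72, 123, 141, 143, 144, 146], [44, 45, 87, 143, 144, 146], [39, 58, 107, 144, 145, 146], [43, 48, 96, 144, 144, 146], [42, 50, 94, 143, 144, 145], [42, 59, 109, 144, 144, 146], [40, 59, 108, 144, 145, 145], [40, 60, 109, 144, 144, 145], [42, 60, 108, 144, 145, 147], [43, 61, 106, 144, 146, 146], [40, 60, 109, 143, 146, 146], [43, 71, 125, 144, 145, 145], [43, 71, 124, 143, 145, 146], [40, 71, 125, 144, 146, 145], [41, 72, 124, 145, 147, 146], [42, 71, 124, 145, 146, 146], [39, 73, 125, 145, 147, 144], [41, 71, 125, 144, 147, 145]]
```

Run:
```python
from h import *
for n in ('t2','t8'):
    p=load(n)['pixels'].mean(2).astype(int)
    print(n)
    for y in range(222,244): print(y,' '.join('%3d'%v for v in p[y,218:248]))
```

```text
t2
222 169 170 168 168 171 170 167 171 171 171 171 172 171 171 171 172 174 175 175 176 174 175 173 175 174 175 174 175 176 176
223 170 169 170 169 170 170 167 170 172 171 170 168 171 171 171 170 172 173 175 175 175 175 172 175 174 175 174 174 175 178
224 169 169 167 169 171 170 169 170 171 171 170 169 173 171 171 170 174 174 176 176 176 174 171 174 173 174 175 176 175 176
225 169 170 169 168 171 170 169 160 145 168 167 168 171 171 171 169 174 174 176 176 175 173 171 175 174 173 173 175 174 176
226 168 170 168 168 171 171 162 122  41  50  81 112 146 169 169 168 174 175 176 175 174 173 171 174 173 173 173 174 175 175
227 168 169 168 170 170 169 156  99  49  48  48  44  40  82 148 169 173 176 176 176 174 174 171 173 173 172 173 174 175 177
228 168 169 167 169 170 169 150  75  51  50  50  51  47  97 170 169 173 175 168 152 173 173 171 174 174 172 174 176 175 177
229 169 168 168 169 171 169 146  51  51  51  49  50  55 109 169 169 174 167 144 145 146 142 149 172 173 172 174 175 175 175
230 169 169 169 168 171 163 123  51  49  49  51  49  55 107 170 168 172 166 145 143 144 142 141 152 173 1
[... 3661 characters left out ...]
  93  94  89  81 100 143 150 121  43  42  41  44  72 123 141 143 144 146 144 146
239 112 115 113 112 111 108 109 105  99  96  92  93  88  82 100 152 159 121  43  43  42  41  44  45  87 143 144 146 146 144
240 112 114 112 110 111 108 106 101  99  93  93  88  83  80 109 153 158 119  42  43  40  42  39  58 107 144 145 146 146 143
241 113 113 111 110 108 108 104  99  96  94  91  86  82  80 101 153 156 120  43  41  44  42  43  48  96 144 144 146 146 145
242 113 112 110 109 108 105 101  97  93  91  90  85  80  76 101 155 158 121  42  41  40  43  42  50  94 143 144 145 147 144
243 111 111 110 106 105 104  97  92  91  90  86  81  77  74 104 156 156 117  39  40  42  41  42  59 109 144 144 146 144 144
```

```bash
cat > bar.py <<'E'
from h import *
import sys
bg=np.max([load(n)['pixels'].mean(2) for n in ('t2','t5','t7','t8')],0)
B=np.array([.5529,.2437,.1190]); S=B-axis()*.075; a=axis(); e=seat(0).as_matrix()
def bar(n):
    f=load(n); p=f['pixels'].mean(2); m=np.zeros(p.shape,bool); m[222:262,218:250]=(p<.66*bg)[222:262,218:250]&(p<95)[222:262,218:250]
    k,l,st,c=cv2.connectedComponentsWithStats(m.astype(np.uint8))
    for i in np.argsort(-st[1:,4])[:1]+1:
        o=[]
        for y,x in np.argwhere(l==i):
            C,d=ray(f,(x,y)); P=C+d*(((S+a*.004-C)@a)/(d@a))-S; o.append([np.hypot(P@e[:,0],P@-np.cross(a,e[:,0])),np.rad2deg(np.arctan2(P@-np.cross(a,e[:,0]),P@e[:,0]))])
        o=np.array(o); far=o[o[:,0]>np.quantile(o[:,0],.5)]; print(n,'px',c[i].round(1),st[i,4],'r',o[:,0].max().round(4),'angle',o[:,1].mean().round(1),far[:,1].mean().round(1),'range',o[:,1].min().round(0),o[:,1].max().round(0))
for n in sys.argv[1:]:
    import os
    if not os.path.exists(f'pics/{n}.npz'): grab('top',n)
    bar(n)
E
python3 bar.py t2 t5 t7 t8
```

```text
t2 px [228.  230.7] 56 r 0.0447 angle 19.9 17.2 range 6.0 40.0
t5 px [220.4 260. ] 20 r 0.04 angle -166.3 -166.7 range -178.0 -156.0
t7 px [220.6 259.9] 21 r 0.04 angle -166.7 -166.7 range -178.0 -156.0
t8 px [233.6 233.3] 39 r 0.0432 angle 39.7 43.0 range 28.0 52.0
```

Request:
{"fn": "drive_tool", "kwargs": {
  "motion": [
    [[0,0,0],[2.5,-0.1,-4.3],0],
    [[0,0,0],[5,-0.2,-8.7],0],
    [[0,0,0],[5,-0.2,-8.7],0]
  ]
}}

```text
clock: 14.88
ee_pos: [0.5217, 0.2449, 0.1727]
eef_rot: [0.154, 0.796, 0.547, 0.208]
wrist_force: [-10.3, -5.1, 16.5]
gripper_width: 0.29
grasp_force: 116.7
```

```bash
python3 st.py; python3 bar.py t9
```

```text
q [ 0.595  0.148 -0.651  0.337 -0.3    2.467] depth 0.0735 lat e1,y -0.0002 0.0 tilt 0.01 rel [-0.  -0.  71.1]
F along a 19.3 e1 -0.4 y -5.5 torque a -0.05 [-1.43  0.58 -0.89] grip 116.70307874679565 0.2895096117130307 14.875
t9 px [236.1 234.4] 32 r 0.0429 angle 48.2 52.1 range 37.0 65.0
```

The nut now follows the socket without play, so the over-wind jammed the socket skew on it. I'll draw out about 30 mm, realign and re-seat.

Request:
{"fn": "drive_tool", "kwargs": {
  "motion": [
    [[-0.0025,0.0001,0.0043],[0,0,0],0],
    [[-0.0075,0.0003,0.013],[0,0,0],0],
    [[-0.0125,0.0005,0.0217],[0,0,0],0],
    [[-0.016,0.0006,0.028],[0,0,0],0],
    [[-0.016,0.0006,0.028],[0,0,0],0]
  ]
}}

```text
clock: 15.55
ee_pos: [0.5056, 0.2466, 0.1994]
eef_rot: [0.153, 0.796, 0.547, 0.208]
wrist_force: [0.1, 0.5, -2.8]
gripper_width: 0.286
grasp_force: 131.6
```

```bash
python3 st.py; python3 bar.py t10
python3 - <<'E'
from bar import *
t=load('t7')
for px in [(242.5,247),(242.5,245.3)]:
    C,d=ray(t,px); P=C+d*(((S+a*.004-C)@a)/(d@a))-S; print(px,np.hypot(P@e[:,0],P@-np.cross(a,e[:,0])),np.rad2deg(np.arctan2(P@-np.cross(a,e[:,0]),P@e[:,0])))
f=grab('wrist','w10')
for n in ('w2','w7','w10'):
    p=cv2.GaussianBlur(load(n)['pixels'].mean(2),(0,0),1.2)
    o=[(x,340+int(np.argmax(np.diff(p[340:375,x])))) for x in range(276,352,8)]; print(n,o)
E
```

```text
q [ 0.617  0.098 -0.627  0.417 -0.307  2.487] depth 0.0423 lat e1,y -0.001 0.0014 tilt 0.17 rel [-0.2 -0.  71.2]
F along a -2.5 e1 -1.3 y 0.5 torque a 0.019 [0.06 0.73 0.04] grip 131.64491415023804 0.2864129606112759 15.55
t10 px [233.5 233. ] 41 r 0.0432 angle 39.0 41.2 range 28.0 51.0
(242.5, 247) 0.040021796294260885 95.37325565017933
(242.5, 245.3) 0.04003201281280383 89.78615455539122
w2 [(276, 358), (284, 358), (292, 357), (300, 358), (308, 358), (316, 358), (324, 359), (332, 373), (340, 367), (348, 373)]
w7 [(276, 352), (284, 352), (292, 351), (300, 352), (308, 352), (316, 352), (324, 352), (332, 352), (340, 353), (348, 352)]
w10 [(276, 352), (284, 353), (292, 352), (300, 354), (308, 354), (316, 352), (324, 352), (332, 353), (340, 352), (348, 353)]
```

Handle still square in the jaws; the bar shows the nut at about 41°. I'll turn back 68° to line up the flats, then re-insert.

Request:
{"fn": "drive_tool", "kwargs": {
  "motion": [
    [[0.001,-0.0014,0.0005],[-5,0.2,8.7],0],
    [[0.001,-0.0014,0.0005],[-10,0.38,17.3],0],
    [[0.001,-0.0014,0.0005],[-15,0.58,26],0],
    [[0.001,-0.0014,0.0005],[-20,0.77,34.6],0],
    [[0.001,-0.0014,0.0005],[-25,0.96,43.3],0],
    [[0.001,-0.0014,0.0005],[-30,1.15,52],0],
    [[0.001,-0.0014,0.0005],[-34,1.3,58.9],0],
    [[0.001,-0.0014,0.0005],[-34,1.3,58.9],0]
  ]
}}

```text
clock: 16.65
ee_pos: [0.5069, 0.2445, 0.1992]
eef_rot: [0.244, 0.355, 0.898, 0.085]
wrist_force: [0.1, 0.0, -2.3]
gripper_width: 0.285
grasp_force: 131.5
```

```bash
python3 st.py; python3 bar.py t11
```

```text
q [ 0.614  0.099 -0.626  0.417 -0.308  1.299] depth 0.0432 lat e1,y 0.0001 -0.0011 tilt 0.1 rel [-1.000e-01  1.000e-01  1.391e+02]
F along a -2.1 e1 -1.1 y 0.0 torque a 0.055 [0.01 0.71 0.05] grip 131.49654150009155 0.28463582975148133 16.65
t11 px [233.6 233. ] 40 r 0.0432 angle 39.2 41.2 range 28.0 51.0
```

Request:
{"fn": "drive_tool", "kwargs": {
  "motion": [
    [[0.0035,0.0006,-0.006],[0,0,0],0],
    [[0.007,0.0007,-0.012],[0,0,0],0],
    [[0.01,0.0006,-0.0173],[0,0,0],0],
    [[0.0125,0.0005,-0.0217],[0,0,0],0],
    [[0.0135,0.0005,-0.0234],[0,0,0],0],
    [[0.0135,0.0005,-0.0234],[0,0,0],0]
  ]
}}

```text
clock: 17.45
ee_pos: [0.5207, 0.2447, 0.1759]
eef_rot: [0.244, 0.355, 0.899, 0.085]
wrist_force: [0.0, -1.9, -3.3]
gripper_width: 0.291
grasp_force: 131.6
```

```bash
python3 st.py; python3 bar.py t12
```

```text
q [ 0.597  0.143 -0.646  0.349 -0.302  1.282] depth 0.0702 lat e1,y 0.0004 -0.0005 tilt 0.12 rel [ -0.    0.2 139.1]
F along a -2.9 e1 -1.6 y -1.9 torque a -0.001 [-0.31  0.59 -0.19] grip 131.5542984008789 0.29122612897888833 17.45
t12 px [233.7 233.1] 38 r 0.0432 angle 39.6 41.7 range 28.0 51.0
```

Request:
{"fn": "drive_tool", "kwargs": {
  "motion": [
    [[0.0008,0,-0.0013],[0,0,0],0],
    [[0.0015,0,-0.0026],[0,0,0],0],
    [[0.002,0,-0.0035],[0,0,0],0],
    [[0.002,0,-0.0035],[0,0,0],0]
  ]
}}

```text
clock: 18.0
ee_pos: [0.5224, 0.2447, 0.1733]
eef_rot: [0.244, 0.355, 0.899, 0.085]
wrist_force: [-5.3, -2.7, 5.3]
gripper_width: 0.289
grasp_force: 132.9
```

```bash
python3 st.py
```

```text
q [ 0.595  0.148 -0.648  0.34  -0.302  1.279] depth 0.0733 lat e1,y 0.0007 -0.0004 tilt 0.09 rel [0.000e+00 1.000e-01 1.392e+02]
F along a 7.1 e1 -1.9 y -2.9 torque a -0.058 [-0.79  1.15 -0.55] grip 132.93275356292725 0.2887968650311528 18.0
```

Request:
{"fn": "drive_tool", "kwargs": {
  "motion": [
    [[0.0003,0,-0.0005],[2.5,-0.1,-4.3],0],
    [[0.0003,0,-0.0005],[5,-0.2,-8.7],0],
    [[0.0003,0,-0.0005],[7.5,-0.29,-13],0],
    [[0.0003,0,-0.0005],[10,-0.38,-17.3],0],
    [[0.0003,0,-0.0005],[10,-0.38,-17.3],0]
  ]
}}

```text
clock: 18.62
ee_pos: [0.5223, 0.2443, 0.1732]
eef_rot: [0.226, 0.505, 0.823, 0.126]
wrist_force: [-9.2, -4.4, 11.4]
gripper_width: 0.29
grasp_force: 133.6
```

```bash
python3 st.py; python3 bar.py t13
```

```text
q [ 0.594  0.148 -0.649  0.34  -0.301  1.628] depth 0.0734 lat e1,y 0.0005 -0.0008 tilt 0.1 rel [0.000e+00 1.000e-01 1.192e+02]
F along a 14.4 e1 -2.1 y -4.7 torque a 0.013 [-1.12  1.46 -0.66] grip 133.64293813705444 0.2898860310851691 18.625
t13 px [233.6 233. ] 39 r 0.0432 angle 39.4 41.5 range 28.0 51.0
```

Request:
{"fn": "drive_tool", "kwargs": {
  "motion": [
    [[0,0,0],[2.5,-0.1,-4.3],0],
    [[0,0,0],[5,-0.2,-8.7],0],
    [[0,0,0],[5,-0.2,-8.7],0]
  ]
}}

```text
clock: 19.05
ee_pos: [0.5221, 0.2443, 0.1731]
eef_rot: [0.214, 0.575, 0.776, 0.145]
wrist_force: [-10.3, -4.7, 10.9]
gripper_width: 0.287
grasp_force: 133.6
```

```bash
python3 st.py; python3 bar.py t14
```

```text
q [ 0.594  0.148 -0.649  0.34  -0.301  1.803] depth 0.0734 lat e1,y 0.0002 -0.0008 tilt 0.11 rel [0.000e+00 1.000e-01 1.091e+02]
F along a 14.5 e1 -3.4 y -5.1 torque a 0.023 [-1.08  1.53 -0.63] grip 133.64795207977295 0.2872388663779929 19.05
t14 px [235.3 234.1] 30 r 0.0429 angle 45.7 49.9 range 33.0 58.0
```

Request:
{"fn": "drive_tool", "kwargs": {
  "motion": [
    [[0,0,0],[2.5,-0.1,-4.3],0],
    [[0,0,0],[5,-0.2,-8.7],0],
    [[0,0,0],[7.5,-0.29,-13],0],
    [[0,0,0],[10,-0.38,-17.3],0],
    [[0,0,0],[12.5,-0.48,-21.7],0],
    [[0,0,0],[15,-0.58,-26],0],
    [[0,0,0],[15,-0.58,-26],0]
  ]
}}

```text
clock: 19.98
ee_pos: [0.5219, 0.2447, 0.173]
eef_rot: [0.168, 0.756, 0.601, 0.196]
wrist_force: [-11.5, -3.2, 10.9]
gripper_width: 0.293
grasp_force: 133.6
```

```bash
cat >> bar.py <<'E'
def rows(n):
    p=load(n)['pixels'].mean(2).astype(int)
    for y in range(236,256): print(y,p[y,239:247])
E
python3 st.py; python3 bar.py t15; python3 -c "
from bar import *; rows('t15')"
```

```text
q [ 0.594  0.148 -0.649  0.34  -0.299  2.327] depth 0.0734 lat e1,y -0.0001 -0.0002 tilt 0.09 rel [-0.1  0.1 79.1]
F along a 15.1 e1 -4.3 y -3.6 torque a 0.027 [-0.93  1.63 -0.54] grip 133.6366581916809 0.2934249392413903 19.975
t15 px [220.3 259.8] 21 r 0.04 angle -165.7 -166.7 range -178.0 -155.0
236 [172 173 174 175 173 174 175 178]
237 [107 137 149 172 175 176 174 174]
238 [ 39  37  80 150 173 166 144 146]
239 [ 44  37  51 105 144 144 145 147]
240 [ 40  42  52 104 144 143 146 145]
241 [ 40  39  38  89 146 145 146 147]
242 [ 43  41  44  86 141 144 145 147]
243 [ 42  41  41  41  89 146 144 146]
244 [ 43  42  43  51  88 144 144 146]
245 [ 41  41  43  49  89 145 146 145]
246 [ 42  39  45  49  89 146 145 147]
247 [ 42  42  41  52  90 145 145 145]
248 [ 42  38  45  49  89 146 146 145]
249 [ 42  41  46  59  93 147 145 145]
250 [ 41  41  72 123 144 144 145 145]
251 [ 42  43  71 126 143 146 144 144]
252 [ 41  42  70 125 145 147 144 144]
253 [ 41  41  70 124 146 147 146 145]
254 [ 41  42  72 124 145 147 146 143]
255 [ 41  42  72 127 145 146 147 144]
```

Request:
{"fn": "drive_tool", "kwargs": {
  "motion": [
    [[0,0,0],[1,-0.04,-1.7],0],
    [[0,0,0],[2,-0.08,-3.5],0],
    [[0,0,0],[2,-0.08,-3.5],0]
  ]
}}

```text
clock: 20.4
ee_pos: [0.5219, 0.2447, 0.173]
eef_rot: [0.161, 0.777, 0.574, 0.201]
wrist_force: [-11.2, -3.8, 11.9]
gripper_width: 0.286
grasp_force: 133.6
```

```bash
python3 st.py; python3 bar.py t16 >/dev/null; python3 -c "
from bar import *; rows('t16')"|sed -n 6,16p
```

```text
q [ 0.594  0.148 -0.649  0.34  -0.3    2.397] depth 0.0734 lat e1,y -0.0001 -0.0002 tilt 0.09 rel [-0.   0.1 75.1]
F along a 15.9 e1 -3.6 y -4.2 torque a 0.098 [-0.86  1.67 -0.42] grip 133.62323999404907 0.2864834653502138 20.4
241 [ 42  40  45  89 144 145 145 146]
242 [ 44  42  48  87 142 145 145 146]
243 [ 43  43  53  99 142 144 146 146]
244 [ 41  43  43  44  88 145 145 146]
245 [ 40  39  44  51  91 145 144 145]
246 [ 43  40  43  51  91 145 145 145]
247 [ 41  40  41  51  90 145 146 144]
248 [ 41  42  43  50  89 145 145 144]
249 [ 41  41  43  54  93 146 144 144]
250 [ 42  42  44  91 144 146 146 145]
251 [ 41  42  72 123 143 146 145 145]
```

Request:
{"fn": "drive_tool", "kwargs": {
  "motion": [
    [[0,0,0],[1,-0.04,-1.7],0],
    [[0,0,0],[2,-0.08,-3.5],0],
    [[0,0,0],[2,-0.08,-3.5],0]
  ]
}}

```text
clock: 20.82
ee_pos: [0.5219, 0.2449, 0.173]
eef_rot: [0.154, 0.797, 0.547, 0.207]
wrist_force: [-11.2, -3.4, 11.1]
gripper_width: 0.285
grasp_force: 133.6
```

```bash
python3 st.py; python3 bar.py t17 >/dev/null; python3 -c "
from bar import *; rows('t17')"|sed -n 6,16p
```

```text
q [ 0.595  0.148 -0.649  0.34  -0.3    2.467] depth 0.0734 lat e1,y -0.0001 -0.0001 tilt 0.09 rel [-0.   0.1 71.1]
F along a 15.1 e1 -4.1 y -3.8 torque a 0.293 [-0.91  1.51 -0.22] grip 133.63277435302734 0.28511090875617934 20.825
241 [ 43  43  46  88 143 145 145 146]
242 [ 42  41  45  90 144 145 145 146]
243 [ 42  41  53  98 143 144 145 146]
244 [ 42  41  44  46  89 146 144 144]
245 [ 42  41  41  45  89 145 144 147]
246 [ 42  41  42  50  90 144 146 146]
247 [ 40  40  43  48  90 145 145 146]
248 [ 38  41  43  51  89 145 144 145]
249 [ 41  42  44  53  95 146 144 144]
250 [ 41  42  44  90 145 146 145 145]
251 [ 43  41  70 123 144 147 144 143]
```

The bar is stationary and the torque climbed to 0.3 N m, so the nut is at its stop. I'll back the socket off to mid-play and withdraw.

Request:
{"fn": "drive_tool", "kwargs": {
  "motion": [
    [[0,0,0],[-2.5,0.1,4.3],0],
    [[0,0,0],[-5,0.2,8.7],0],
    [[0,0,0],[-8.5,0.33,14.7],0],
    [[-0.001,0,0.0017],[-8.5,0.33,14.7],0],
    [[-0.0035,0.0001,0.006],[-8.5,0.33,14.7],0],
    [[-0.0085,0.0003,0.0147],[-8.5,0.33,14.7],0],
    [[-0.0135,0.0005,0.0234],[-8.5,0.33,14.7],0],
    [[-0.015,0.0006,0.026],[-8.5,0.33,14.7],0],
    [[-0.015,0.0006,0.026],[-8.5,0.33,14.7],0]
  ]
}}

```text
clock: 22.0
ee_pos: [0.5081, 0.246, 0.1987]
eef_rot: [0.183, 0.707, 0.658, 0.183]
wrist_force: [-0.6, -0.9, -1.7]
gripper_width: 0.284
grasp_force: 131.4
```

```bash
python3 st.py; python3 bar.py t18 >/dev/null; python3 -c "
from bar import *; rows('t18')"|sed -n 6,16p
```

```text
q [ 0.615  0.102 -0.625  0.414 -0.309  2.191] depth 0.0441 lat e1,y 0.001 0.0005 tilt 0.01 rel [ 0.  0. 88.]
F along a -1.2 e1 -1.3 y -1.0 torque a 0.019 [0.01 0.78 0.01] grip 131.3595414161682 0.2844731582401625 22.0
241 [ 43  42  44  87 143 143 146 145]
242 [ 41  41  44  88 142 143 143 146]
243 [ 42  42  53  98 141 143 145 144]
244 [ 39  40  42  45  89 143 144 143]
245 [ 41  41  41  45  89 143 145 145]
246 [ 39  42  43  49  88 143 144 145]
247 [ 40  38  43  51  88 145 144 144]
248 [ 41  41  42  51  89 145 145 144]
249 [ 40  40  44  54  92 145 143 145]
250 [ 39  42  44  90 142 144 144 143]
251 [ 42  41  70 123 143 145 145 144]
```

Request:
{"fn": "drive_tool", "kwargs": {
  "motion": [
    [[-0.0125,0.0005,0.0217],[0,0,0],0],
    [[-0.03,0.0011,0.052],[0,0,0],0],
    [[-0.05,0.002,0.0866],[0,0,0],0],
    [[-0.05,0,0.14],[0,0,0],0],
    [[-0.05,0,0.16],[0,0,0],0]
  ]
}}

```text
clock: 22.68
ee_pos: [0.4591, 0.2466, 0.3623]
eef_rot: [0.184, 0.707, 0.657, 0.185]
wrist_force: [0.7, -0.5, -2.7]
gripper_width: 0.289
grasp_force: 131.5
```

Run:
```python
from h import *
s=readout.get_state(); R0=Rm(s); Rt=R.from_euler('z',84,degrees=True)*D
print(s['q'],s['ee_pos'],'shift',(np.array([.5512,-.2567,.345])-s['ee_pos']).round(4),'turn',turn(Rt,R0))
```

```text
[ 0.68758562 -0.06966895 -0.35084937  0.87689066 -0.33880905  2.26095497] [0.45913858 0.24659484 0.3622924 ] shift [ 0.0921 -0.5033 -0.0173] turn [ 1.47 30.2  -1.71]
```

Request:
{"fn": "drive_tool", "kwargs": {
  "motion": [
    [[0.009,-0.05,0],[0.3,6,-0.3],0],
    [[0.018,-0.1,0],[0.6,12,-0.7],0],
    [[0.027,-0.15,0],[0.9,18,-1],0],
    [[0.036,-0.2,0],[1.2,24,-1.4],0],
    [[0.046,-0.25,0],[1.47,30.2,-1.71],0],
    [[0.055,-0.3,0],[1.47,30.2,-1.71],0],
    [[0.064,-0.35,0],[1.47,30.2,-1.71],0],
    [[0.073,-0.4,0],[1.47,30.2,-1.71],0],
    [[0.082,-0.45,0],[1.47,30.2,-1.71],0],
    [[0.092,-0.503,-0.01],[1.47,30.2,-1.71],0]
  ]
}}

```text
clock: 23.92
ee_pos: [0.551, -0.2597, 0.3485]
eef_rot: [0.001, 0.742, 0.67, -0.003]
wrist_force: [0.9, 0.4, -1.7]
gripper_width: 0.29
grasp_force: 131.6
```

Request:
{"fn": "drive_tool", "kwargs": {
  "motion": [
    [[0,0,0],[0,0,0],0],
    [[0,0,0],[0,0,0],0]
  ]
}}

```text
clock: 24.18
ee_pos: [0.55, -0.2576, 0.3475]
eef_rot: [-0.001, 0.743, 0.67, -0.003]
wrist_force: [-0.3, -0.8, -2.7]
gripper_width: 0.287
grasp_force: 131.3
```

```bash
cat > up.py <<'E'
from h import *
s=readout.get_state(); R0=Rm(s); z=-R0.as_matrix()[:,2]
M=np.array(s['ee_pos'])-z*.1336
print('tcp',np.round(s['ee_pos'],4),'mouth',M.round(4),'z',z.round(4),'F',np.round(s['wrist_force'],1),'T',np.round(s['torque'],2),'turn to 84',turn(R.from_euler('z',84,degrees=True)*D,R0),s['grasp_force'],s['clock'])
E
python3 up.py
python3 - <<'E'
from h import *
f=grab('wrist','w20'); g=grab('top','t20'); h=grab('side','s20')
E
```

```text
tcp [ 0.55   -0.2576  0.3475] mouth [ 0.5492 -0.258   0.2139] z [0.006  0.0027 1.    ] F [-0.3 -0.8 -2.7] T [0.04 0.06 0.05] turn to 84 [ 0.16 -0.35 -0.08] 131.3444209098816 24.175
```

Request:
{"fn": "drive_tool", "kwargs": {
  "motion": [
    [[0.0011,0.0009,-0.03],[0.16,-0.35,0],0],
    [[0.0011,0.0009,-0.07],[0.16,-0.35,0],0],
    [[0.0011,0.0009,-0.092],[0.16,-0.35,0],0],
    [[0.0011,0.0009,-0.1],[0.16,-0.35,0],0],
    [[0.0011,0.0009,-0.108],[0.16,-0.35,0],0],
    [[0.0011,0.0009,-0.116],[0.16,-0.35,0],0],
    [[0.0011,0.0009,-0.116],[0.16,-0.35,0],0]
  ]
}}

```text
clock: 25.2
ee_pos: [0.551, -0.2564, 0.232]
eef_rot: [0.0, 0.742, 0.67, 0.0]
wrist_force: [0.1, 0.7, -2.0]
gripper_width: 0.285
grasp_force: 131.3
```

```bash
python3 up.py
```

```text
tcp [ 0.551  -0.2564  0.232 ] mouth [ 0.5511 -0.2565  0.0984] z [-6.e-04  4.e-04  1.e+00] F [ 0.1  0.7 -2. ] T [-0.02  0.02  0.  ] turn to 84 [ 0.03  0.03 -0.12] 131.33198976516724 25.2
```

Request:
{"fn": "drive_tool", "kwargs": {
  "motion": [
    [[0,0,-0.02],[0,0,0],0],
    [[0,0,-0.04],[0,0,0],0],
    [[0,0,-0.05],[0,0,0],0],
    [[0,0,-0.06],[0,0,0],0],
    [[0,0,-0.07],[0,0,0],0],
    [[0,0,-0.078],[0,0,0],0],
    [[0,0,-0.078],[0,0,0],0]
  ]
}}

```text
clock: 26.08
ee_pos: [0.5506, -0.2563, 0.1534]
eef_rot: [-0.0, 0.742, 0.67, -0.0]
wrist_force: [-0.4, -0.5, -1.8]
gripper_width: 0.285
grasp_force: 131.4
```

```bash
python3 up.py
```

```text
tcp [ 0.5506 -0.2563  0.1534] mouth [ 0.5506 -0.2563  0.0198] z [ 4.e-04 -0.e+00  1.e+00] F [-0.4 -0.5 -1.8] T [ 0.   -0.03  0.02] turn to 84 [-0.   -0.02 -0.11] 131.4466094970703 26.075
```

Request:
{"fn": "drive_tool", "kwargs": {
  "motion": [
    [[0,0,-0.002],[0,0,0],0],
    [[0,0,-0.004],[0,0,0],0],
    [[0,0,-0.006],[0,0,0],0],
    [[0,0,-0.006],[0,0,0],0]
  ]
}}

```text
clock: 26.58
ee_pos: [0.5513, -0.2566, 0.1488]
eef_rot: [0.001, 0.742, 0.67, 0.0]
wrist_force: [-1.7, 0.8, 1.7]
gripper_width: 0.286
grasp_force: 131.5
```

Request:
{"fn": "drive_tool", "kwargs": {
  "motion": [
    [[0,0,-0.001],[0,0,0],0],
    [[0,0,-0.001],[0,0,0],0],
    [[0,0,-0.001],[0,0,0],0.6],
    [[0,0,-0.001],[0,0,0],0.8],
    [[0,0,-0.001],[0,0,0],0.8],
    [[0,0,-0.001],[0,0,0],0.8],
    [[0,0,-0.001],[0,0,0],0.8]
  ]
}}

```text
clock: 27.45
ee_pos: [0.5511, -0.2565, 0.147]
eef_rot: [0.0, 0.742, 0.67, 0.0]
wrist_force: [-0.3, 0.1, 0.1]
gripper_width: 0.804
grasp_force: 0.0
```

Released. Now I'll rise straight up.

Request:
{"fn": "drive_tool", "kwargs": {
  "motion": [
    [[0,0,0.02],[0,0,0],0.8],
    [[0,0,0.05],[0,0,0],0.8],
    [[0,0,0.09],[0,0,0],0.8],
    [[0,0,0.14],[0,0,0],0.8],
    [[-0.05,0,0.19],[0,0,0],0.8],
    [[-0.07,0,0.22],[0,0,0],0.8],
    [[-0.07,0,0.22],[0,0,0],0.8]
  ]
}}

```text
clock: 28.32
ee_pos: [0.4808, -0.2572, 0.3712]
eef_rot: [0.004, 0.743, 0.669, 0.001]
wrist_force: [0.7, -0.6, 0.8]
gripper_width: 0.798
grasp_force: 0.0
```

Run:
```python
from h import *
s=readout.get_state(); print(s['ee_pos'],s['wrist_force'],s['clock'],s['gripper_width'])
f=grab('wrist','w30'); t=grab('top','t30'); g=grab('side','s30')
# guard ring of upright driver: handle end corners prediction & dark-blob comparison to initial pictures
for n0,n1 in (('top0','t30'),('side0','s30')):
    a=load(n0)['pixels'].mean(2);b=load(n1)['pixels'].mean(2)
    d=(np.abs(a-b)>35).astype(np.uint8)
    k,l,st,c=cv2.connectedComponentsWithStats(cv2.morphologyEx(d,cv2.MORPH_OPEN,np.ones((2,2),np.uint8)))
    print(n1,[(c[i].round(0).tolist(),st[i,2:].tolist()) for i in range(1,k) if st[i,4]>8])
# handle end in wrist image
P=np.array([.551,-.2565,.177]); u=proj(f,P)[0]; x,y=u.astype(int); print('handle end pred',u)
p=f['pixels'].mean(2); 
for yy in range(y-36,y+37,4): print(yy,' '.join('%3d'%v for v in p[yy,x-44:x+45:4]))
```

```text
[ 0.48079818 -0.25719177  0.37117831] [ 0.68333682 -0.59789343  0.80688595] 28.325 0.7982105194571726
t30 [([229.0, 232.0], [9, 11, 67]), ([582.0, 288.0], [120, 114, 9004]), ([244.0, 248.0], [2, 6, 12]), ([443.0, 410.0], [100, 170, 7333]), ([605.0, 476.0], [25, 9, 141]), ([345.0, 476.0], [18, 3, 42])]
s30 [([425.0, 1.0], [21, 4, 67]), ([581.0, 65.0], [51, 122, 2633]), ([416.0, 43.0], [71, 73, 2515]), ([596.0, 77.0], [7, 11, 46]), ([555.0, 228.0], [51, 176, 3139]), ([362.0, 155.0], [3, 10, 23]), ([481.0, 250.0], [134, 92, 3821]), ([638.0, 226.0], [3, 8, 17]), ([632.0, 268.0], [10, 8, 29]), ([542.0, 309.0], [6, 4, 13]), ([538.0, 332.0], [28, 36, 656]), ([247.0, 324.0], [9, 10, 62]), ([536.0, 368.0], [6, 9, 32]), ([597.0, 393.0], [73, 24, 727]), ([586.0, 409.0], [76, 47, 1237])]
handle end pred [393.13982159 204.287171  ]
168 172 171 173 177 178 175  89  69  43  96 171 172 169 166 168 167 166 209 216 208 201 206 208
172 175 173 169 175 174  18  45  44  45  44  40  38 167 170 169 167 166 211 215 207 202 207 208
176 170 174 177 177  17  43  39  42  40  42  43  44  40 169 167 164 167 211 2
[... 854 characters left out ...]
 164 173 206 207 209 211 211
216 174 174 172 170 168 168 138  70  33  30  28  29  27  32  29 163 164 176 208 206 210 212 211
220 175 174 171 168 167 166 136 149 160 163 169 135 167 167 165 167 165 170 207 205 210 210 211
224 175 171 172 169 171 168 167 164 165 166 164 166 164 165 163 164 168 164 207 205 210 210 212
228 175 173 169 169 169 168 163 163 140 169 166 164 163 160 163 161 166 164 208 205 209 210 213
232 159 171 167 170 167 168  70  18  34  36  37  34  30 163 164 164 163 163 209 207 209 209 211
236 137 170 174 174 169  47  34  31  32  35  32  35  31  35 163 163 162 162 208 206 209 210 210
240 116 170 175 172  91  10  11  12  12  10  17  34  31  32 129 164 161 163 209 207 210 208 211
```

```bash
python3 -c "
from rig import job; print(job.finish_job())"
```

```text
the job is handed in; nothing more can be done
None
```

The nut is turned clockwise to its stop and the driver hangs upright in the rack's middle hole again. Nothing else showed as moved in the final pictures, and I handed the job in at about 28 s; on the first try I over-wound past the stop and the nut slipped back, so I re-seated the socket and turned it up to the stop again.

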